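# Present a fillet weld to the inspection camera

### The job

The T-joint test piece in the welding fixture is due for its weld inspection: swing the slackened strap clear of it, then lift it out and show its weld to the bench camera. Hold it in the air with the middle of the weld bead on the camera's line of sight, 220 mm in front of the lens, the bead running level from side to side of the camera's picture and the lens looking straight into the welded corner, so that both plates stand at 45 degrees to the line of sight. Finish while holding it still there; leave the strap swung clear and the other things on the bench where they lie.

Things in the scene. Friction and masses are not known exactly. Their poses are not given: they have to be found in the camera images.
- fixture: fixed steel plate, 235 (its x) x 150 x 16 mm, from x = -170 to +65 mm. Origin: on the bench under the middle of the test piece's place; x points from the clamp towards the weld side of the piece. Three 16 mm pins stand 18 mm over the plate at (x, y) = (50, -22), (50, 22), (18, -50) mm. The clamp's stud stands at x = -110, y = 0 with a black hand nut 38 mm wide; top of stud 66 mm over the bench.
- strap (a joint): angle of the strap clamp about its upright stud, rad: 0 = nose straight at the test piece, over the edge of its base plate; positive = counterclockwise from above; swings either way to 1.8, clear of the base plate beyond 0.9 either way. The nut is already slack: it swings with light friction (0.1 N m, 1 to 2 N near the nose), stays where left; the nut itself does not turn.
- strap_pivot (a point): on the stud's axis at the level of the strap's top face, 38 mm over the bench; its x runs along the bar to the nose. The strap is a plain steel bar 28 mm wide (22 mm at the nose), 12 mm thick, underside 26 mm over the bench (2 mm above the base plate), reaching 88 mm from the stud to the nose and 45 mm back to the tail, where a hex head 16 mm wide stands 7 mm up.
- strap_nose (a point): middle of the strap's nose end at its top face, 88 mm from the stud's axis.
- test_piece: loose weldment of two bare 8 mm steel plates, 0.7 kg: base 80 x 80 x 8 mm, flat; upright 8 mm thick (x), 80 mm long (y), 60 mm high over the base's middle; one weld bead, in the corner on its +x side only. Origin: centre of the base's underside, z up the upright. Starts on the fixture plate, underside 16 mm, top edge 84 mm over the bench, origin and axes as the fixture's. Centre of mass 21 mm up.
- weld: the weld bead of the test piece, 74 mm long, rigid with it. Origin: the middle of the bead, at x = 7, y = 0, z = 11 mm in the test piece's frame. Its y runs along the bead; its z points out of the welded corner, at 45 degrees to both plates (halfway between the test piece's +x and +z).
- lens (a point): centre of the front glass of the bench inspection camera (38 mm black lens in a 68 mm ring light, small aluminium body behind), fixed, 372 mm over the bench. Its z is the line of sight outward, always 75 degrees below level, slanting back towards the robot's side; its y is level, side to side of its picture.
- inspection_point (a point): the point in the air 220 mm in front of the lens on its line of sight, 160 mm above the bench; same axes as the lens (z away from the lens along the line of sight, y level across the picture).
- camera_stand: fixed stand of the camera. Origin: on the bench straight below the inspection point; x points away from the robot's side. Its foot, 130 x 170 x 18 mm, is centred at x = 200 mm, where a 25 mm post rises to 518 mm; a level arm 470 mm up carries the camera, which hangs within x = 25 to 115 mm.
- flange_ring: loose steel ring, 90 mm outside, 60 mm inside, 10 mm high; origin under its centre. To be left alone.
- chipping_hammer: loose all-steel chipping hammer lying on the bench, 250 mm long, head 140 mm across, 26 mm high; to be left alone. Origin: underside, mid length; x towards its head.
- wire_brush: loose wooden wire brush lying on its side, 270 x 18 x 28 mm with bristles on one side; to be left alone. Origin: underside, mid length; x towards the bristle end.
There are look-alikes about, which are no part of the job. Of the things shaped like the test_piece, the steel one is meant.

How it is judged:
By the outcome, as a careful person would: the job done as asked, in the order asked, and still so for the second after the job is handed in, while the arm keeps its last pose, push and grip.
It also fails if it takes over 51 s, if anything falls off the work surface, if the arm or the gripper's body presses on something with over 40 N, if the wrist force passes 120 N, or if a joint passes its speed limit or range.

### The arm

A 7-joint arm with a two-finger parallel gripper is mounted at the origin on the work surface. World frame = base frame: x ahead of the robot, y to its left, z up, the work surface at z = 0. Lengths are in m, angles in rad, forces in N, time in s.
With the tool pointing down it reaches from about 0.4 to 0.85 m from the base axis. Payload 10.4 kg.
Tool frame: the origin (TCP) lies between the finger pads; the fingertips stand manip.finger_overhang ahead of it and the grasp point (between the pads) lies 11 mm behind it (manip.finger_overhang is the distance from the TCP to the fingertips, in m); x points along the fingers, z is the direction in which the jaws open and shut, and the axes are right-handed (so a half turn about x gives the same grasp; the last joint's range is limited). The gripper opens to 85 mm and grips with 20 to 120 N. Pads are 22 mm wide; open, the fingers measure 114 mm over their backs; the gripper's body (76 mm by 85 mm) begins 54 mm behind the grasp point. The pads swing forward as they close: fully open they stand 13 mm farther back than shut.
Start: joints at [-1.253, 0.332, -0.065, 1.46, 0.022, 1.35, -0.088], TCP at [0.209, 0.589, 0.239] pointing down, gripper open.
Joint ranges: [-2.6, 2.6], [-0.5, 2.12], [-1.47, 1.34], [0.16, 2.42], [-1.27, 4.41], [0.06, 2.06], [-2.6, 2.6]. Speed limits (rad/s): [2.22, 2.22, 2.79, 2.79, 3.14, 3.14, 3.14].

### API

Orientations are given as a unit quaternion [x, y, z, w].
In Python, from workcell import get_obs, camera, workorder, manip gives the robot as it stands. The module is installed in compiled form; this text tells all that it offers.
- The arm moves only by the tool play_rows, never from a script. Its argument "increments" is text: rows parted by semicolons, each of 4 numbers parted by spaces: the shift along the tool's x, y, z in m, then the turn about the tool's x in rad. A call has 1 to 20 rows; each row shifts and turns the pose as measured when the row begins, along the tool's axes as they then stand; what a row does not reach is not made up. A row lasts 1/10 s, in which the tool goes at most 50 mm and 8.59 degrees, less where a joint would pass 70% of its speed; a pose out of reach is approached as far as the arm can. A call is refused whole if a number of a shift passes 0.05 or a number of a turn 0.15, either way. A call with a gripper value outside its range is refused whole. "hand" is the gripper command: -1 is fully open, 1 is shut, values between are in proportion, set as the call begins (left out, the last holds). The fingers move at their own pace and stop on an object; "squeeze" is the grip in N (left out, the last holds). Time passes only in rows, so rows that do not move let the fingers close. It gives the time, the measured TCP pose, the force and the opening at its end, in the units of the state.
- get_obs(): the state, without advancing time (a new reading comes with each control period).
- camera(name): name is "scene" or "top"; returns a dict with "img" (480x640x3 uint8, blue, green, red), "fov_y" (degrees; the focal length in pixels is half the picture's height over the tangent of half this angle, whatever the lens; pixels are square), "cx", "cy" (the principal point, pixels), "R" (3x3) and "t" (3): a world point X has camera coordinates R X + t. Camera axes: x right, y down, z forward; pixel columns grow to the right and rows downward; lengths in m; the calibration is good to about 2 mm. A picture is of the moment at which its call begins. There is no depth.
- workorder.hand_in(): hands the job in, once; it reports no verdict.
The state is a dict: "clock": time; "joint_pos": joint angles; "joint_velocities": joint speeds; "tau": joint torques, N m; "position": TCP position; "ee_rot": TCP orientation; "ft_force": force on the tool from outside, world axes, zero at the start; "torque": the same for the moment, N m; "grip_width": opening from 0.0 (shut) to 1.0 (fully open).
Only numpy, scipy, OpenCV 4.12 (cv2) and the standard library are available. Lean on these libraries where they do the work, as an engineer would, in place of code of your own. Each camera call takes 0.05 s, during which the arm holds its last target.

## Working session

There is one attempt and no reset: what is moved stays moved. The work goes in short steps, Python scripts to look and compute and a tool call to move; the robot and the scene stay as the last step left them, time stands still between calls to the robot, and variables do not carry over. Pictures are saved under pics/ and viewed, and the job is handed in when it is done.

Besides the shell and the picture viewer there is one more tool, called after "Call:" by a JSON object that holds its "api" and its "payload", one argument or row to a line. play_rows: Moves the arm, as the interface text tells. Its arguments: {"type":"object","properties":{"increments":{"type":"string"},"hand":{"type":"number"},"squeeze":{"type":"number"}},"required":["increments"]}

```bash
mkdir -p pics
cat > h.py <<'E'
import numpy as np, cv2
from workcell import get_obs, camera, workorder, manip
from scipy.spatial.transform import Rotation as Ro
def f(c): return c['img'].shape[0]/2/np.tan(np.radians(c['fov_y'])/2)
def ray(c,u,v):
    d=np.array([(u-c['cx'])/f(c),(v-c['cy'])/f(c),1.]); R=np.array(c['R']);t=np.array(c['t'])
    return -R.T@t, R.T@d
def onz(c,u,v,z):
    o,d=ray(c,u,v); return o+d*(z-o[2])/d[2]
def proj(c,X):
    p=np.array(c['R'])@np.array(X)+np.array(c['t']); return p[:2]/p[2]*f(c)+[c['cx'],c['cy']]
E
python3 - <<'E'
from h import *
o=get_obs()
for k,v in o.items(): print(k,np.round(v,3))
print(manip.finger_overhang, [a for a in dir(manip) if a[0]!='_'])
for n in('scene','top'):
    c=camera(n); cv2.imwrite(f'pics/{n}0.png',c['img']); print(n,c['fov_y'],c['cx'],c['cy'],np.round(ray(c,320,240),3))
    import pickle; pickle.dump(c,open(f'{n}0.pkl','wb'))
E
```

```text
clock 0.0
joint_pos [-1.253  0.333 -0.065  1.461  0.022  1.35  -0.089]
joint_velocities [ 0.002 -0.001 -0.001  0.001 -0.001  0.001  0.   ]
tau [-0.0000e+00 -6.2545e+01  4.9000e-02 -3.9161e+01  1.6000e-02  1.0000e-02
  0.0000e+00]
position [0.209 0.589 0.238]
ee_rot [-0.408  0.578  0.408  0.577]
ft_force [-0.197  0.351  0.059]
torque [ 0.017 -0.029  0.007]
grip_width 0.999
0.008 ['MotionError', 'finger_overhang']
scene 50.28468932106697 314.07525365148086 242.14610406629836 [[ 1.111 -0.844  1.195]
 [-0.374  0.615 -0.694]]
top 50.51834568264022 319.53372363552995 242.97176603223812 [[ 0.482 -0.016  1.719]
 [ 0.094  0.022 -0.995]]
```

View pics/scene0.png

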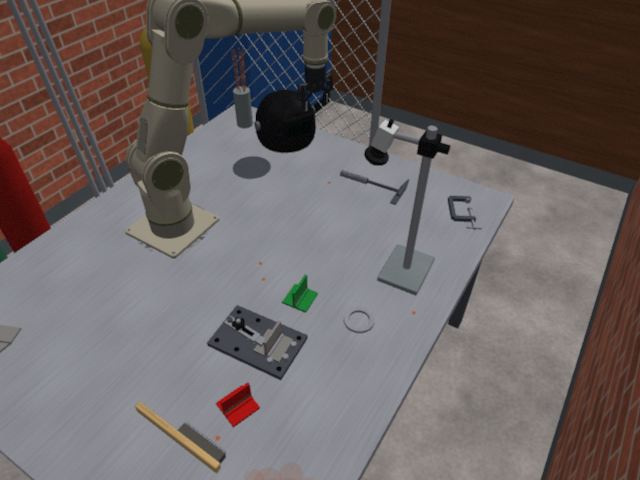

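View pics/top0.png

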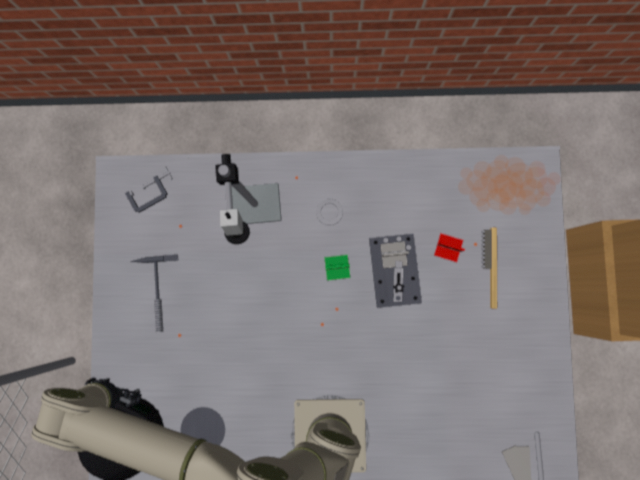

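Run:
```python
from h import *
a=cv2.imread('pics/top0.png');b=cv2.imread('pics/scene0.png')
cv2.imwrite('pics/tc.png',cv2.resize(a[225:320,355:480],None,fx=6.4,fy=6.3,interpolation=cv2.INTER_CUBIC))
cv2.imwrite('pics/sc.png',cv2.resize(b[300:380,200:315],None,fx=6.9,fy=6.9,interpolation=cv2.INTER_CUBIC))
cv2.imwrite('pics/tl.png',cv2.resize(a[145:265,200:300],None,fx=5,fy=5,interpolation=cv2.INTER_CUBIC))
cv2.imwrite('pics/sl.png',cv2.resize(b[110:300,340:460],None,fx=3,fy=3,interpolation=cv2.INTER_CUBIC))
```

```text
(no output)
```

View pics/tc.png

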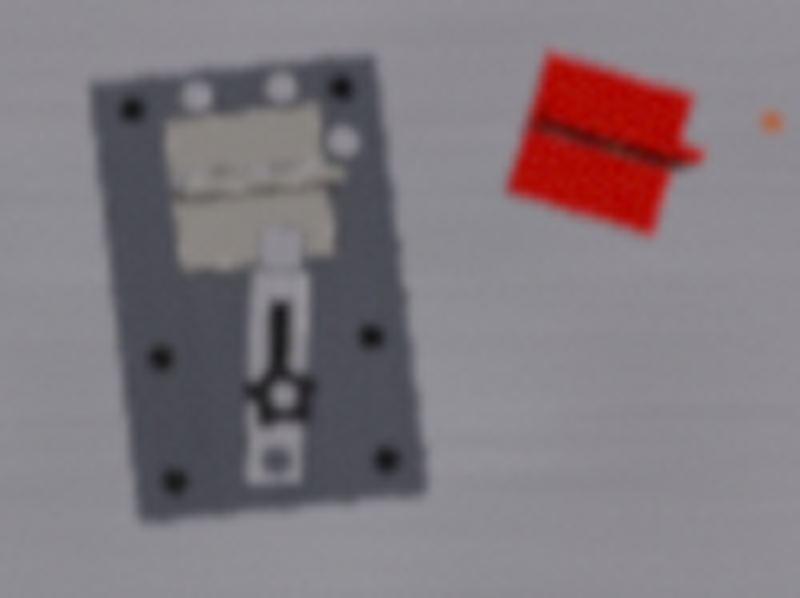

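View pics/sc.png

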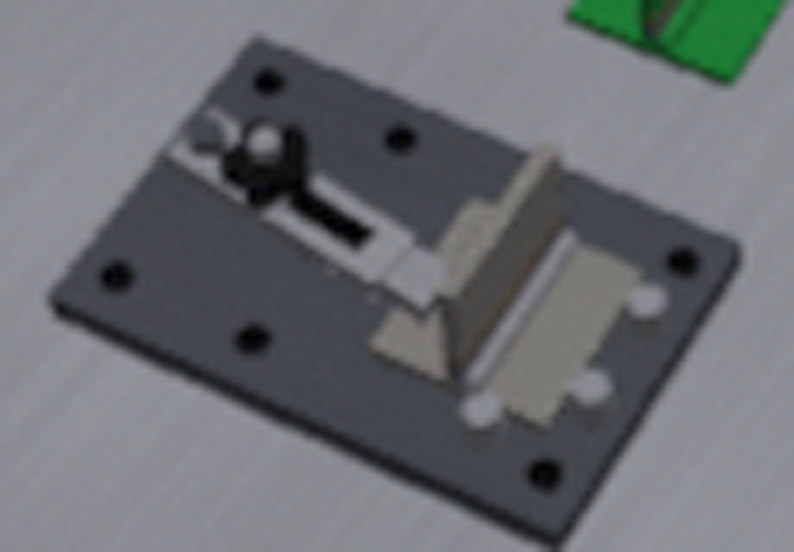

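View pics/tl.png

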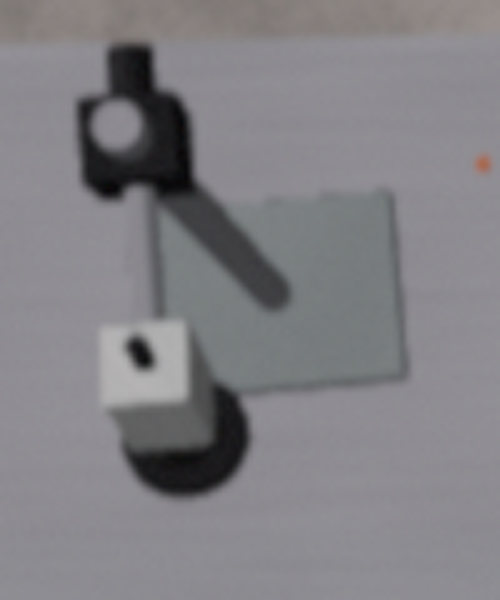

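View pics/sl.png

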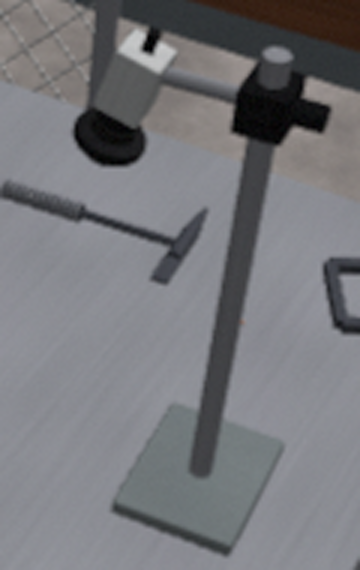

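```bash
cat > fit.py <<'E'
from h import *
import pickle
from scipy.optimize import least_squares
T=pickle.load(open('top0.pkl','rb'));S=pickle.load(open('scene0.pkl','rb'))
def cr(u,v,ou,ov,sx,sy): return np.array([ou+(u+.5)/sx-.5, ov+(v+.5)/sy-.5])
def W(p,X):
    c,s=np.cos(p[2]),np.sin(p[2]); return np.array([p[0]+c*X[0]-s*X[1],p[1]+s*X[0]+c*X[1],X[2]])
def fit(obs,p0,name):
    def r(p): return np.concatenate([proj(c,W(p,X))-q for c,X,q in obs])
    s=least_squares(r,p0,loss='soft_l1',f_scale=.7); print(name,np.round(s.x,4),'yaw deg',np.degrees(s.x[2]).round(2))
    for (c,X,q),e in zip(obs,r(s.x).reshape(-1,2)): print('  ','T' if c is T else 'S',X,np.round(e,2))
    return s.x
tc=lambda u,v:cr(u,v,355,225,6.4,6.3); sc=lambda u,v:cr(u,v,200,300,6.9,6.9)
tl=lambda u,v:cr(u,v,200,145,5,5); sl=lambda u,v:cr(u,v,340,110,3,3)
F=[(T,(.065,.075,.016),tc(92,83)),(T,(.065,-.075,.016),tc(375,57)),(T,(-.17,-.075,.016),tc(427,492)),(T,(-.17,.075,.016),tc(142,520)),
(T,(.05,.022,.034),tc(197,96)),(T,(.05,-.022,.034),tc(281,88)),(T,(.018,-.05,.034),tc(343,141)),(T,(-.11,0,.066),tc(283,393)),
(S,(.065,.075,.016),sc(740,245)),(S,(.065,-.075,.016),sc(555,540)),(S,(-.17,-.075,.016),sc(53,302)),(S,(-.17,.075,.016),sc(258,40)),
(S,(.05,.022,.034),sc(646,300)),(S,(.05,-.022,.034),sc(589,386)),(S,(.018,-.05,.034),sc(481,410)),(S,(-.11,0,.066),sc(265,137))]
St=[(T,(.265,-.085,.018),tl(393,190)),(T,(.135,-.085,.018),tl(408,375)),(T,(.2,0,.518),tl(117,125)),
(S,(.135,.085,.018),sl(175,405)),(S,(.265,.085,.018),sl(283,443)),(S,(.265,-.085,.018),sl(228,542)),(S,(.135,-.085,.018),sl(113,500)),(S,(.2,0,.518),sl(278,52))]
if __name__=='__main__':
    f1=fit(F,[.5,-.25,.1],'fix'); s=fit(St,[.65,.3,.1],'stand')
    print('lens ring proj', [proj(c,W(s,(.22*np.cos(np.radians(75)),0,.372))) for c in (T,S)])
    print('arm mount'); 
    for n,ou,ov,sx,sy,c in(('T',200,145,5,5,T),('S',340,110,3,3,S)):
        print(n,[((proj(c,W(s,X))-[ou,ov]+.5)*sx-.5).round(0) for X in ((.057,0,.372),(.2,0,.47),(0.135,.085,.018),(.265,-.085,.018),(.135,-.085,.018))])
E
python3 fit.py
```

```text
fix [ 0.5891 -0.2224  0.0847] yaw deg 4.85
   T (0.065, 0.075, 0.016) [-0.08 -0.15]
   T (0.065, -0.075, 0.016) [ 0.29 -0.62]
   T (-0.17, -0.075, 0.016) [0.5  0.55]
   T (-0.17, 0.075, 0.016) [-0.12  0.67]
   T (0.05, 0.022, 0.034) [0.32 0.09]
   T (0.05, -0.022, 0.034) [ 0.42 -0.  ]
   T (0.018, -0.05, 0.034) [0.28 0.29]
   T (-0.11, 0, 0.066) [0.3  0.45]
   S (0.065, 0.075, 0.016) [ 0.78 -0.13]
   S (0.065, -0.075, 0.016) [ 0.58 -0.49]
   S (-0.17, -0.075, 0.016) [-0.68 -0.86]
   S (-0.17, 0.075, 0.016) [-0.07 -0.88]
   S (0.05, 0.022, 0.034) [0.28 0.26]
   S (0.05, -0.022, 0.034) [0.47 0.16]
   S (0.018, -0.05, 0.034) [ 0.31 -0.02]
   S (-0.11, 0, 0.066) [0.14 0.53]
stand [0.5711 0.23   0.0591] yaw deg 3.39
   T (0.265, -0.085, 0.018) [0.   0.09]
   T (0.135, -0.085, 0.018) [-0.38  0.93]
   T (0.2, 0, 0.518) [ 0.04 -0.22]
   S (0.135, 0.085, 0.018) [-0.44 -1.71]
   S (0.265, 0.085, 0.018) [ 1.36 -0.7 ]
   S (0.265, -0.085, 0.018) [0.78 1.93]
   S (0.135, -0.085, 0.018) [-0.7   0.32]
   S (0.2, 0, 0.518) [-0.13  0.78]
lens ring proj [array([237.84401865, 234.49746749]), array([374.13986786, 160.49144057])]
arm mount
T [array([191., 449.]), array([138., 146.]), array([156., 399.]), array([393., 190.]), array([406., 380.])]
S [array([103., 152.]), array([268., 104.]), array([174., 400.]), array([230., 548.]), array([111., 501.])]
```

Run:
```python
from h import *
a=cv2.imread('pics/top0.png');b=cv2.imread('pics/scene0.png')
cv2.imwrite('pics/s2.png',cv2.resize(b[238:300,370:442],None,fx=9,fy=9,interpolation=cv2.INTER_CUBIC))
cv2.imwrite('pics/s3.png',cv2.resize(b[115:172,355:455],None,fx=8,fy=8,interpolation=cv2.INTER_CUBIC))
cv2.imwrite('pics/t3.png',cv2.resize(a[145:250,205:290],None,fx=5.7,fy=5.7,interpolation=cv2.INTER_CUBIC))
```

```text
(no output)
```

View pics/s2.png

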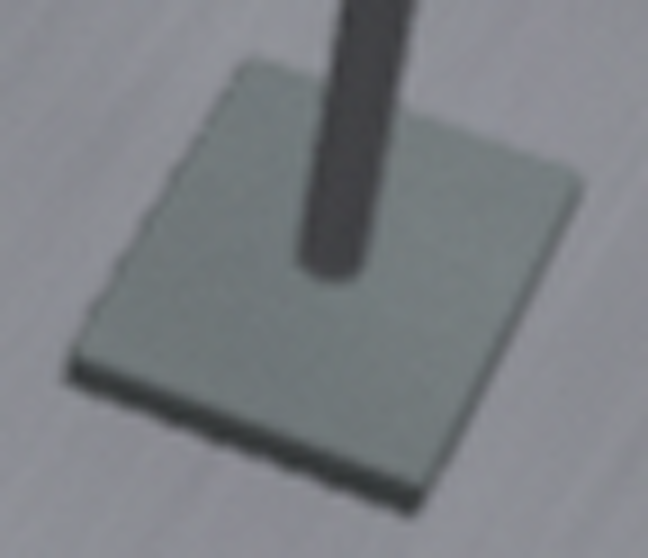

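View pics/s3.png

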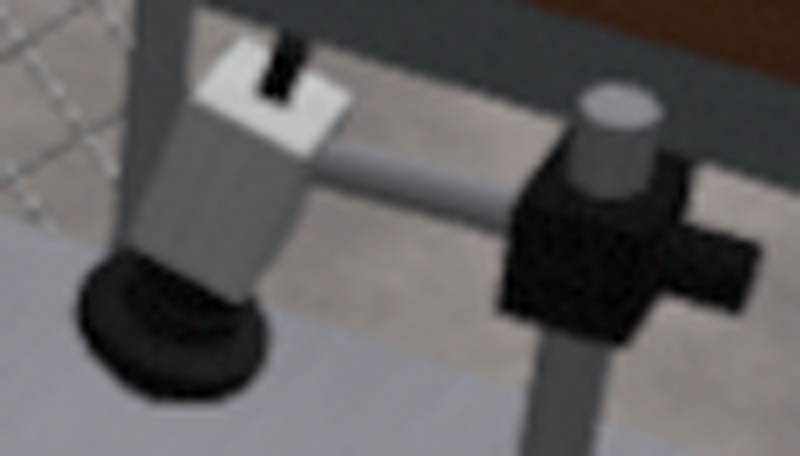

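View pics/t3.png

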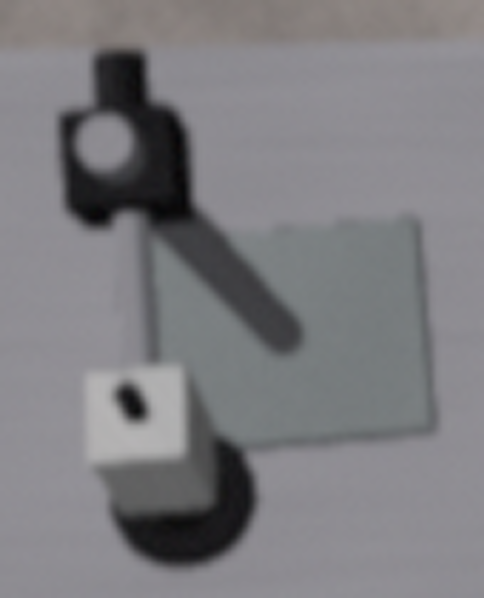

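```bash
cat > fit2.py <<'E'
from fit import *
a=lambda u,v:cr(u,v,370,238,9,9); b=lambda u,v:cr(u,v,355,115,8,8); t=lambda u,v:cr(u,v,205,145,5.7,5.7)
St=[(T,(.265,-.085,.018),t(418,217)),(T,(.135,-.085,.018),t(437,426)),(T,(.2,0,.518),t(107,144)),(T,(.2,0,.018),t(286,340)),
(S,(.135,.085,.018),a(250,57)),(S,(.265,.085,.018),a(583,175)),(S,(.265,-.085,.018),a(425,487)),(S,(.135,-.085,.018),a(82,352)),(S,(.2,0,.018),a(332,262)),(S,(.2,0,.518),b(622,106)),
(T,(.059,0,.380),t(182,492)),(S,(.059,0,.38),b(173,324))]
s=fit(St,[.57,.23,.06],'stand')
s=fit(St[:-2],[.57,.23,.06],'stand, no ring')
E
python3 fit2.py
```

```text
stand [0.5716 0.2299 0.0605] yaw deg 3.46
   T (0.265, -0.085, 0.018) [ 0.2  -0.15]
   T (0.135, -0.085, 0.018) [-0.46  1.01]
   T (0.2, 0, 0.518) [-0.39 -0.69]
   T (0.2, 0, 0.018) [-0.25 -0.87]
   S (0.135, 0.085, 0.018) [ 0.36 -0.89]
   S (0.265, 0.085, 0.018) [ 1.18 -0.36]
   S (0.265, -0.085, 0.018) [-0.1   0.64]
   S (0.135, -0.085, 0.018) [-1.83  0.06]
   S (0.2, 0, 0.018) [ 0.29 -0.18]
   S (0.2, 0, 0.518) [ 0.13 -0.  ]
   T (0.059, 0, 0.38) [0.73 2.3 ]
   S (0.059, 0, 0.38) [-0.95  3.3 ]
stand, no ring [0.5711 0.2263 0.0754] yaw deg 4.32
   T (0.265, -0.085, 0.018) [ 0.06 -0.3 ]
   T (0.135, -0.085, 0.018) [-0.02  0.81]
   T (0.2, 0, 0.518) [-0.15 -0.41]
   T (0.2, 0, 0.018) [-0.08 -0.67]
   S (0.135, 0.085, 0.018) [-0.38 -0.81]
   S (0.265, 0.085, 0.018) [ 0.62 -0.66]
   S (0.265, -0.085, 0.018) [0.12 0.6 ]
   S (0.135, -0.085, 0.018) [-1.86  0.44]
   S (0.2, 0, 0.018) [ 0.01 -0.15]
   S (0.2, 0, 0.518) [-0.23  0.03]
```

```bash
cat >> fit2.py <<'E'
def tri(p,q):
    P=[]
    for c,x in((T,p),(S,q)): P.append(ray(c,*x))
    A=[];bb=[]
    for o,d in P:
        d=d/np.linalg.norm(d);M=np.eye(3)-np.outer(d,d);A.append(M);bb.append(M@o)
    X=np.linalg.lstsq(np.vstack(A),np.hstack(bb),rcond=None)[0]; return X
def loc(s,X):
    d=X-np.array([s[0],s[1],0]);c,n=np.cos(s[2]),np.sin(s[2]); return np.round([c*d[0]+n*d[1],-n*d[0]+c*d[1],d[2]],4)
R=tri(t(182,492),b(173,324)); print('ring',R, loc(s,R))
Pt=tri(t(107,144),b(622,106)); print('posttop',Pt,loc(s,Pt))
Pb=tri(t(286,340),a(332,262)); print('postbase',Pb,loc(s,Pb))
# camera top-face corners of body
for p,q in (((88,366),(243,38)),((183,366),(352,98)),((190,460),(307,158)),((96,462),(195,100))):
    X=tri(t(*p),b(*q)); print('body',X,loc(s,X))
E
python3 fit2.py | tail -7
```

```text
ring [0.63415161 0.23229199 0.39310155] [0.0633 0.0012 0.3931]
posttop [0.77031758 0.24151636 0.51774388] [1.998e-01 1.000e-04 5.177e-01]
postbase [0.76944386 0.2419813  0.01597896] [0.1989 0.0006 0.016 ]
body [0.66115555 0.2408501  0.51146429] [0.0909 0.0077 0.5115]
body [0.68393186 0.21613098 0.50394378] [ 0.1117 -0.0187  0.5039]
body [0.65713308 0.22522166 0.46681929] [ 0.0857 -0.0076  0.4668]
body [0.6329148  0.251118   0.47180555] [0.0635 0.02   0.4718]
```

Run:
```python
from fit import *
o=get_obs();M=Ro.from_quat(o['ee_rot']).as_matrix();print(M.round(3))
p=o['position'];print(proj(T,p),proj(S,p))
fx=np.array([.5891,-.2224,.0847])
for X in((-.06,-.037,0),(-.06,.06,0),(0,0,0),(.098,0,0),(.068,0,0)): print(X,W(fx,X).round(4))
a=M[:,2]; print('tool z az',np.degrees(np.arctan2(a[1],a[0])), 'fixture y az',90+4.85)
b=cv2.imread('pics/scene0.png'); cv2.imwrite('pics/arm.png',cv2.resize(b[0:200,130:380],None,fx=3,fy=3))
for px in ((337,268),(330,212)): print(onz(T,*px,0))
```

```text
[[-0.    -0.942  0.334]
 [-0.001  0.334  0.942]
 [-1.    -0.    -0.001]]
[123.76026618 386.48335105] [314.30418652 107.41786104]
(-0.06, -0.037, 0) [ 0.5324 -0.2643  0.    ]
(-0.06, 0.06, 0) [ 0.5242 -0.1677  0.    ]
(0, 0, 0) [ 0.5891 -0.2224  0.    ]
(0.098, 0, 0) [ 0.6867 -0.2141  0.    ]
(0.068, 0, 0) [ 0.6569 -0.2166  0.    ]
tool z az 70.47170318551088 fixture y az 94.85
[ 0.54805783 -0.03347527  0.        ]
[ 0.73925203 -0.01332287  0.        ]
```

View pics/arm.png

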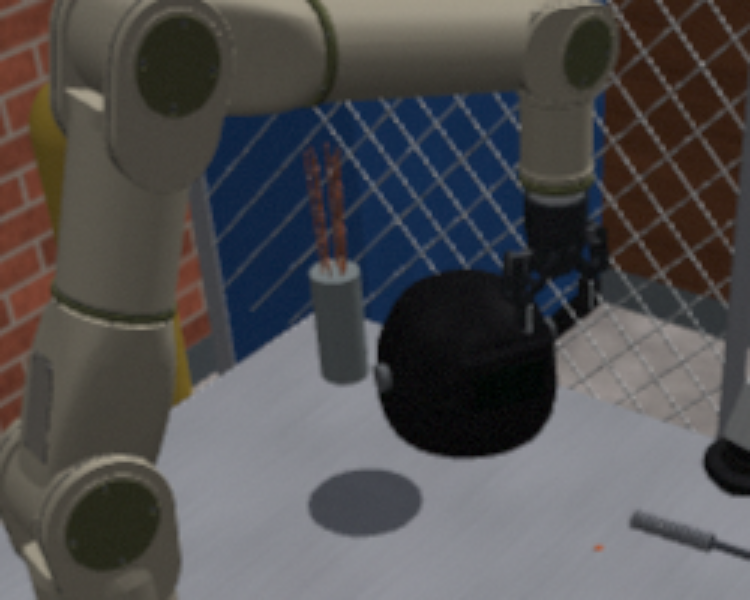

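Run:
```python
from fit import *
def tri(p,q):
    A=[];bb=[]
    for o,d in(ray(T,*p),ray(S,*q)):
        d=d/np.linalg.norm(d);M=np.eye(3)-np.outer(d,d);A.append(M);bb.append(M@o)
    return np.linalg.lstsq(np.vstack(A),np.hstack(bb),rcond=None)[0]
print(tri((118,440),(286,121)), onz(T,203,428,0), onz(S,251,168,0))
a=cv2.imread('pics/top0.png'); cv2.imwrite('pics/ta.png',cv2.resize(a[340:480,20:260],None,fx=3.3,fy=3.3))
```

```text
[0.01561777 0.67119684 0.07845767] [0.02713269 0.41943915 0.        ] [0.02297328 0.41647193 0.        ]
```

View pics/ta.png

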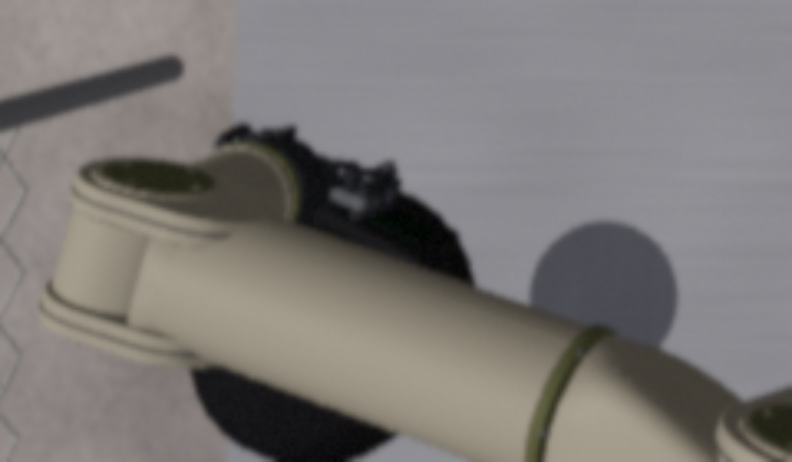

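Candidates shaped like the test piece: green T (scene 300,294 / top 337,268), red T (238,404 / 449,248), and the bare-steel one in the fixture (top ≈395,252). The crops confirm that the steel one has the strap nose over its base edge and the bead on the pin side, so that is the one I choose.

Call:
{"api": "play_rows", "payload": {
  "increments": "0 -0.03 0 -0.142; 0 -0.04 0 -0.142; 0 -0.04 0 -0.142; 0 -0.02 -0.04 0; 0 -0.01 -0.045 0; 0 0 -0.05 0; 0 0 -0.05 0; 0 0 -0.05 0; 0 0 -0.05 0; 0 0 -0.05 0; 0 0 -0.05 0; 0 0 -0.05 0",
  "hand": 1
}}

```text
clock: 1.3
position: [0.3911, 0.1408, 0.2323]
ee_rot: [-0.526, 0.476, 0.528, 0.467]
ft_force: [1.4, -0.3, 1.1]
grip_width: 0.002
```

```bash
cat >> h.py <<'E'
FX=np.array([.5891,-.2224,.0847]); ST=np.array([.5705,.2275,.0716])
def loc(s,X):
    d=np.array(X)-np.array([s[0],s[1],0]);c,n=np.cos(s[2]),np.sin(s[2]); return np.array([c*d[0]+n*d[1],-n*d[0]+c*d[1],d[2]])
def where(fr=FX):
    o=get_obs();M=Ro.from_quat(o['ee_rot']).as_matrix();a=M[:,2]
    print('t',o['clock'],'loc',loc(fr,o['position']).round(4),'zaz',np.degrees(np.arctan2(a[1],a[0])).round(2),'want',90+np.degrees(fr[2]).round(2),'toolx',M[:,0].round(3),'w',np.round(o['grip_width'],3),'F',np.round(o['ft_force'],1),'q',np.round(o['joint_pos'],2))
E
python3 -c "
from h import *
where()"
```

```text
t 1.3 loc [-0.1665  0.3786  0.2323] zaz 96.35 want 94.85 toolx [-0.01  -0.007 -1.   ] w 0.002 F [ 1.4 -0.3  1.1] q [-0.66 -0.13  0.19  1.98  0.03  1.3   1.2 ]
```

Call:
{"api": "play_rows", "payload": {
  "increments": "0 0 -0.05 0.026; 0 0 -0.05 0; 0 -0.01 -0.05 0; 0 -0.02 -0.05 0; 0 -0.02 -0.05 0; 0 -0.02 -0.05 0; 0 -0.02 -0.04 0; 0 -0.015 -0.03 0; 0 0 -0.02 0; 0 0 0 0; 0 0 0 0"
}}

```text
clock: 2.4
position: [0.5206, -0.2397, 0.2319]
ee_rot: [-0.518, 0.485, 0.519, 0.476]
ft_force: [-0.5, 1.2, 0.7]
grip_width: 0.001
```

```bash
python3 -c "
from h import *
where()"
```

```text
t 2.4 loc [-0.0697 -0.0114  0.2319] zaz 94.42 want 94.85 toolx [-0.01  -0.009 -1.   ] w 0.001 F [-0.5  1.2  0.7] q [-0.24  0.26  0.69  1.64 -0.16  1.31  2.13]
```

Call:
{"api": "play_rows", "payload": {
  "increments": "0.03 -0.01 -0.026 0; 0.045 0 0 0; 0.045 0 0 0; 0.035 0 0 0; 0 0 0 0"
}}

```text
clock: 2.9
position: [0.5337, -0.2598, 0.0737]
ee_rot: [-0.521, 0.481, 0.521, 0.476]
ft_force: [0.0, 1.3, 0.2]
grip_width: 0.0
```

```bash
python3 -c "
from h import *
where()
c=camera('scene');cv2.imwrite('pics/s4.png',cv2.resize(c['img'][270:390,180:330],None,fx=5,fy=5,interpolation=cv2.INTER_CUBIC))
c=camera('top');cv2.imwrite('pics/t4.png',cv2.resize(c['img'][215:320,345:470],None,fx=5,fy=5,interpolation=cv2.INTER_CUBIC))
"
```

```text
t 2.9 loc [-0.0583 -0.0325  0.0737] zaz 94.85 want 94.85 toolx [-0.005 -0.005 -1.   ] w 0.0 F [0.  1.3 0.2] q [-0.13  0.47  0.63  1.75 -0.31  1.02  2.27]
```

View pics/s4.png

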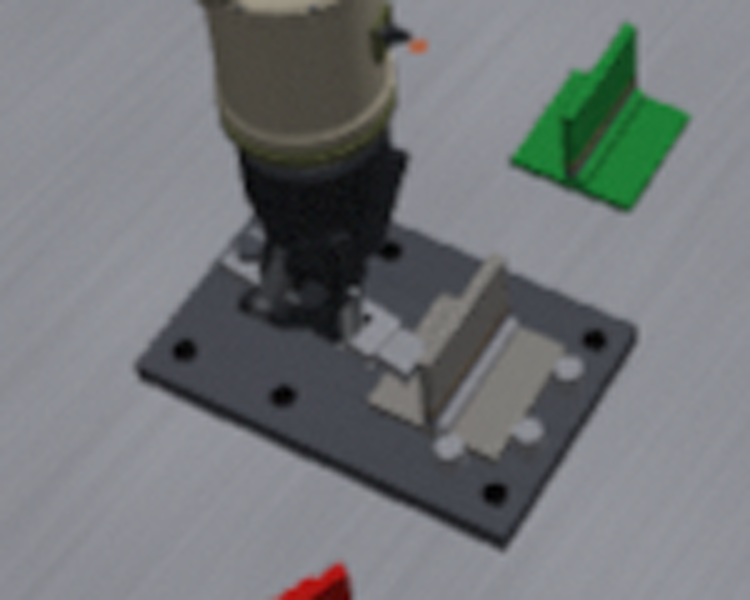

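View pics/t4.png

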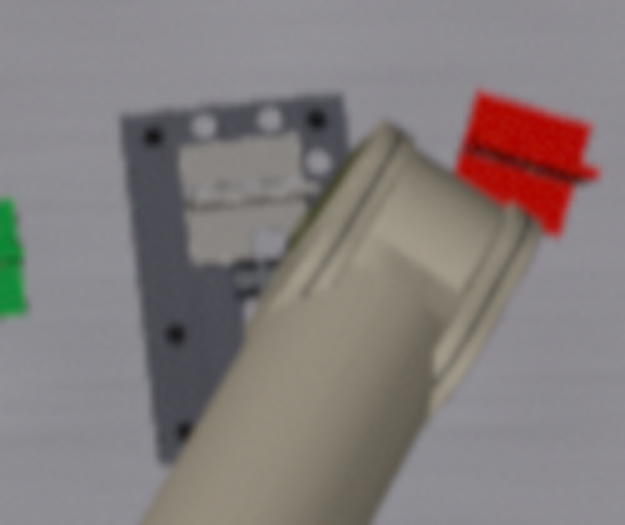

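Call:
{"api": "play_rows", "payload": {
  "increments": "0 0.002 -0.01 0; 0.02 0 0 0; 0.012 0 0 0; 0.004 0 0 0"
}}

```text
clock: 3.4
position: [0.5406, -0.2751, 0.0513]
ee_rot: [0.527, -0.477, -0.514, -0.479]
ft_force: [-0.3, 0.0, 0.4]
grip_width: 0.001
```

```bash
python3 -c "
from h import *
where()
c=camera('scene');cv2.imwrite('pics/s5.png',cv2.resize(c['img'][300:360,200:290],None,fx=8,fy=8,interpolation=cv2.INTER_CUBIC))
"
```

```text
t 3.4 loc [-0.0527 -0.0484  0.0513] zaz 94.9 want 94.85 toolx [ 0.015 -0.011 -1.   ] w 0.001 F [-0.3  0.   0.4] q [-0.09  0.51  0.62  1.75 -0.35  0.97  2.31]
```

View pics/s5.png

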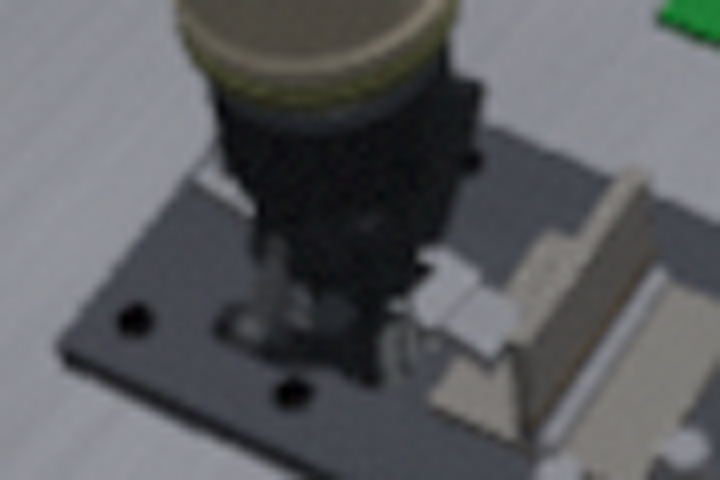

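Call:
{"api": "play_rows", "payload": {
  "increments": "0.007 0.007 0 0; 0.005 0 0 0; 0 0 0 0"
}}

```text
clock: 3.75
position: [0.5339, -0.2764, 0.0398]
ee_rot: [0.528, -0.477, -0.514, -0.479]
ft_force: [-0.3, -0.1, 0.1]
grip_width: -0.006
```

```bash
python3 -c "
from h import *
where()
"
```

```text
t 3.75 loc [-0.0596 -0.0491  0.0398] zaz 94.89 want 94.85 toolx [ 0.017 -0.011 -1.   ] w -0.006 F [-0.3 -0.1  0.1] q [-0.09  0.52  0.61  1.77 -0.36  0.94  2.33]
```

Call:
{"api": "play_rows", "payload": {
  "increments": "0.004 0 0.01 0; 0 0 0.012 0; 0 0 0.012 0; 0 0 0.012 0; 0 0 0.012 0"
}}

```text
clock: 4.25
position: [0.5299, -0.217, 0.0362]
ee_rot: [0.529, -0.478, -0.511, -0.48]
ft_force: [0.5, -3.3, 0.7]
grip_width: 0.0
```

```bash
python3 -c "
from h import *
where()
c=camera('scene');cv2.imwrite('pics/s6.png',cv2.resize(c['img'][290:370,195:315],None,fx=6,fy=6,interpolation=cv2.INTER_CUBIC))
"
```

```text
t 4.25 loc [-0.0585  0.0104  0.0362] zaz 94.78 want 94.85 toolx [ 0.021 -0.015 -1.   ] w 0.0 F [ 0.5 -3.3  0.7] q [-0.2   0.46  0.62  1.86 -0.33  0.9   2.22]
```

View pics/s6.png

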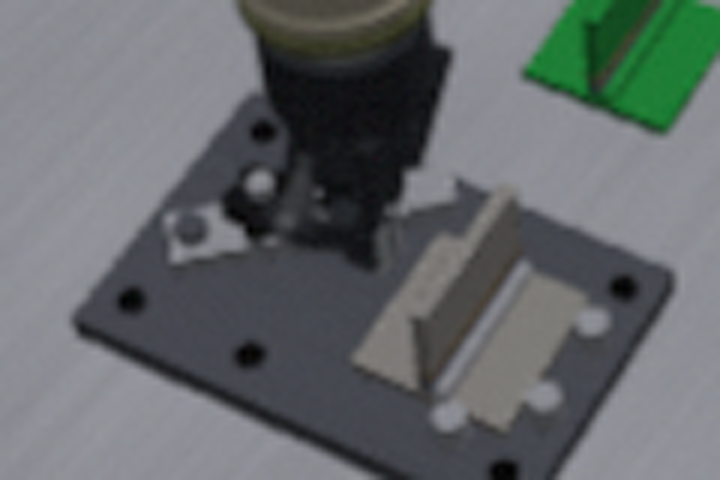

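Call:
{"api": "play_rows", "payload": {
  "increments": "0 -0.001 0.012 0; 0 -0.001 0.012 0; 0 0 0.012 0; 0 0 0.012 0; 0 0 0.01 0; 0 0 0 0"
}}

```text
clock: 4.9
position: [0.5263, -0.1479, 0.0345]
ee_rot: [0.529, -0.476, -0.514, -0.479]
ft_force: [0.6, -0.2, -0.1]
grip_width: 0.006
```

```bash
python3 -c "
from h import *
where()
c=camera('scene');cv2.imwrite('pics/s7.png',cv2.resize(c['img'][280:380,195:315],None,fx=6,fy=6,interpolation=cv2.INTER_CUBIC))
"
```

```text
t 4.9 loc [-0.0562  0.0795  0.0345] zaz 95.11 want 94.85 toolx [ 0.018 -0.011 -1.   ] w 0.006 F [ 0.6 -0.2 -0.1] q [-0.33  0.41  0.61  1.92 -0.29  0.88  2.09]
```

View pics/s7.png

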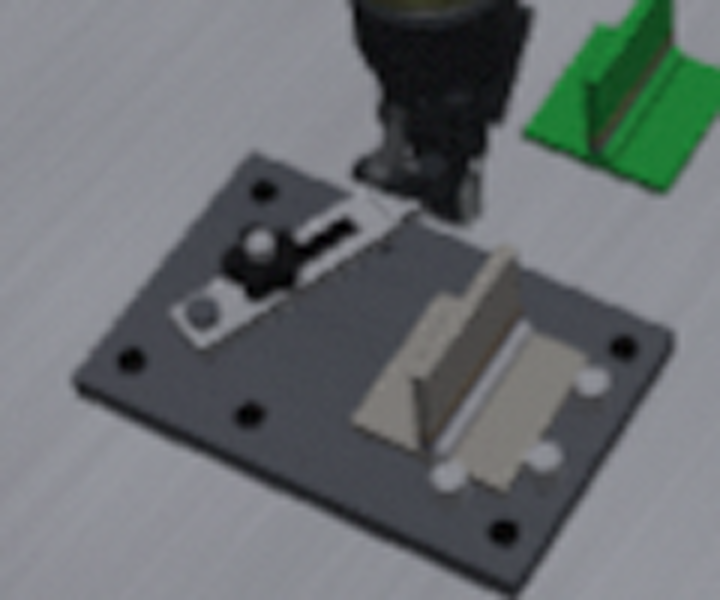

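Call:
{"api": "play_rows", "payload": {
  "increments": "-0.03 -0.005 0 0; -0.05 0 0 0; -0.05 -0.01 -0.02 0; 0 -0.018 -0.03 0; 0 -0.015 -0.025 0; 0 0 0 0; 0 0 0 0",
  "hand": -1
}}

```text
clock: 5.65
position: [0.5773, -0.2212, 0.1683]
ee_rot: [0.528, -0.477, -0.514, -0.478]
ft_force: [-0.3, 1.0, 0.2]
grip_width: 1.001
```

```bash
python3 -c "
from h import *
where()
"
```

```text
t 5.65 loc [-0.0116  0.0022  0.1683] zaz 94.99 want 94.85 toolx [ 0.015 -0.012 -1.   ] w 1.001 F [-0.3  1.   0.2] q [-0.25  0.41  0.69  1.62 -0.27  1.19  2.15]
```

Call:
{"api": "play_rows", "payload": {
  "increments": "0.03 -0.006 -0.001 0; 0.03 0 0 0; 0.01 0 0 0; 0 0 0 0"
}}

```text
clock: 6.05
position: [0.5834, -0.2215, 0.0966]
ee_rot: [0.528, -0.477, -0.515, -0.479]
ft_force: [0.5, -0.1, 0.8]
grip_width: 0.998
```

```bash
python3 -c "
from h import *
where()
c=camera('scene');cv2.imwrite('pics/s8.png',cv2.resize(c['img'][290:375,200:310],None,fx=7,fy=7,interpolation=cv2.INTER_CUBIC))
"
```

```text
t 6.05 loc [-0.0056  0.0014  0.0966] zaz 94.96 want 94.85 toolx [ 0.015 -0.011 -1.   ] w 0.998 F [ 0.5 -0.1  0.8] q [-0.21  0.5   0.65  1.67 -0.33  1.07  2.19]
```

View pics/s8.png

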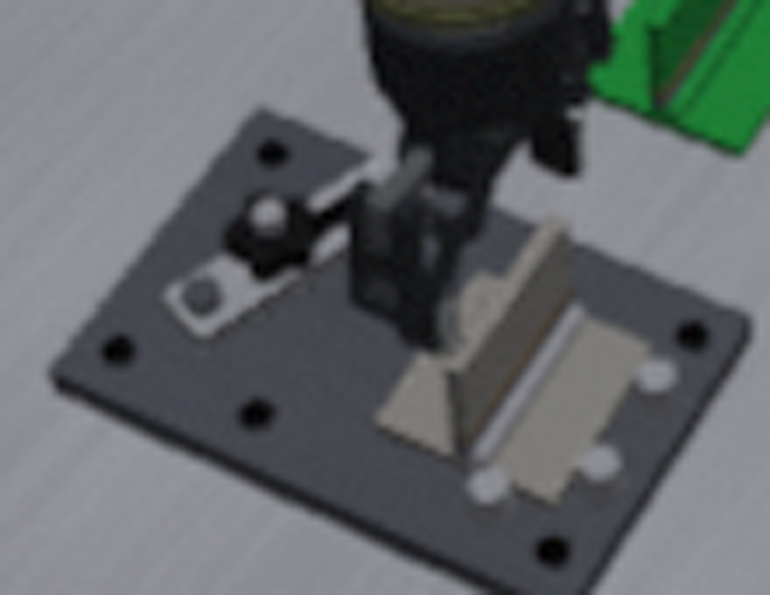

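```bash
python3 -c "
from fit import *
for X in ((-.016,-.057),(-.016,-.0425),(.005,-.0425),(.005,-.057)):
  for z in (.085,.1,.115): print(X,z,((proj(S,W(FX,(*X,z)))-[200,290]+.5)*7-.5).round())
for y in(-.04,.04): print('upr top',((proj(S,W(FX,(0,y,.084)))-[200,290]+.5)*7-.5).round())
c=camera('scene');cv2.imwrite('pics/s9.png',cv2.resize(c['img'][305:350,240:290],None,fx=14,fy=13,interpolation=cv2.INTER_CUBIC))
"
```

```text
(-0.016, -0.057) 0.085 [393. 387.]
(-0.016, -0.057) 0.1 [389. 363.]
(-0.016, -0.057) 0.115 [386. 339.]
(-0.016, -0.0425) 0.085 [414. 357.]
(-0.016, -0.0425) 0.1 [410. 334.]
(-0.016, -0.0425) 0.115 [407. 310.]
(0.005, -0.0425) 0.085 [462. 379.]
(0.005, -0.0425) 0.1 [459. 356.]
(0.005, -0.0425) 0.115 [457. 332.]
(0.005, -0.057) 0.085 [441. 409.]
(0.005, -0.057) 0.1 [439. 385.]
(0.005, -0.057) 0.115 [436. 361.]
upr top [454. 371.]
upr top [563. 216.]
```

View pics/s9.png

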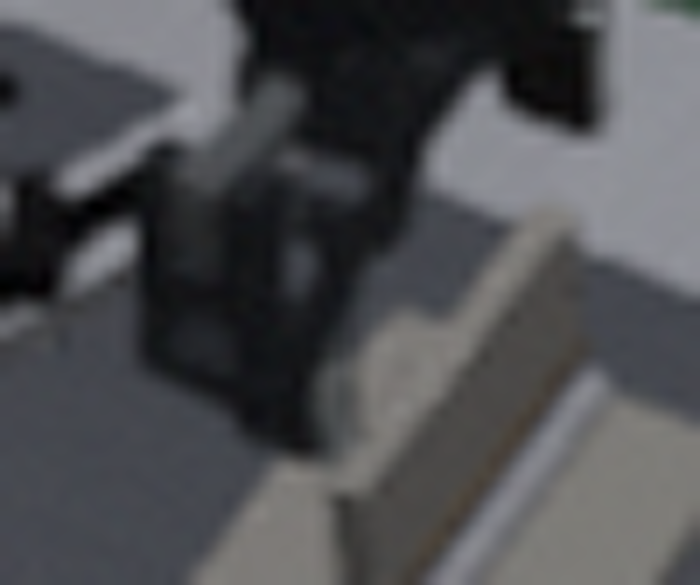

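Call:
{"api": "play_rows", "payload": {
  "increments": "0.005 -0.004 -0.001 0; 0.01 0 0 0; 0.01 0 0 0; 0.01 0 0 0"
}}

```text
clock: 6.55
position: [0.592, -0.2235, 0.0656]
ee_rot: [0.531, -0.475, -0.512, -0.48]
ft_force: [0.2, -0.9, -0.2]
grip_width: 1.001
```

```bash
python3 -c "
from h import *
where()
c=camera('scene');cv2.imwrite('pics/s10.png',cv2.resize(c['img'][300:360,230:300],None,fx=10,fy=10,interpolation=cv2.INTER_CUBIC))
"
```

```text
t 6.55 loc [ 0.0028 -0.0013  0.0656] zaz 94.99 want 94.85 toolx [ 0.025 -0.012 -1.   ] w 1.001 F [ 0.2 -0.9 -0.2] q [-0.19  0.54  0.63  1.68 -0.36  1.01  2.21]
```

View pics/s10.png

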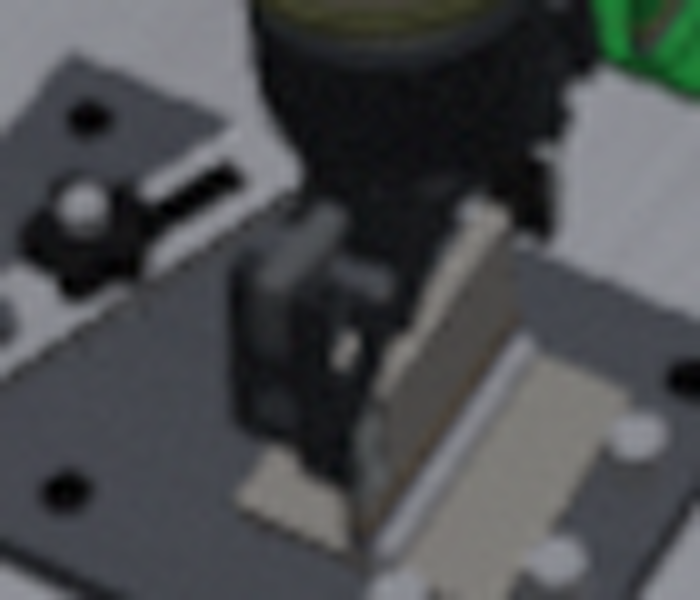

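```bash
python3 -c "
from fit import *
for X in ((.004,-.04),(-.004,-.04),(.0138,-.042),(-.008,-.042)):
  for z in (.024,.044,.064,.084): print(X,z,((proj(S,W(FX,(*X,z)))-[230,300]+.5)*10-.5).round())
"
```

```text
(0.004, -0.04) 0.024 [377. 566.]
(0.004, -0.04) 0.044 [372. 523.]
(0.004, -0.04) 0.064 [367. 480.]
(0.004, -0.04) 0.084 [362. 436.]
(-0.004, -0.04) 0.024 [351. 554.]
(-0.004, -0.04) 0.044 [346. 511.]
(-0.004, -0.04) 0.064 [341. 468.]
(-0.004, -0.04) 0.084 [336. 424.]
(0.0138, -0.042) 0.024 [405. 586.]
(0.0138, -0.042) 0.044 [400. 543.]
(0.0138, -0.042) 0.064 [395. 500.]
(0.0138, -0.042) 0.084 [391. 456.]
(-0.008, -0.042) 0.024 [335. 554.]
(-0.008, -0.042) 0.044 [329. 511.]
(-0.008, -0.042) 0.064 [324. 468.]
(-0.008, -0.042) 0.084 [319. 423.]
```

Call:
{"api": "play_rows", "payload": {
  "increments": "0.008 0.004 0 0; 0.008 0 0 0; 0 0.001 0.001 0"
}}

```text
clock: 6.9
position: [0.5851, -0.2228, 0.045]
ee_rot: [0.529, -0.476, -0.513, -0.479]
ft_force: [-0.2, -0.4, -0.6]
grip_width: 0.999
```

```bash
python3 -c "
from h import *
where()
c=camera('scene');cv2.imwrite('pics/s11.png',cv2.resize(c['img'][300:360,230:300],None,fx=10,fy=10,interpolation=cv2.INTER_CUBIC))
"
```

```text
t 6.9 loc [-0.004 -0.     0.045] zaz 94.98 want 94.85 toolx [ 0.02  -0.012 -1.   ] w 0.999 F [-0.2 -0.4 -0.6] q [-0.19  0.56  0.62  1.7  -0.37  0.98  2.22]
```

View pics/s11.png

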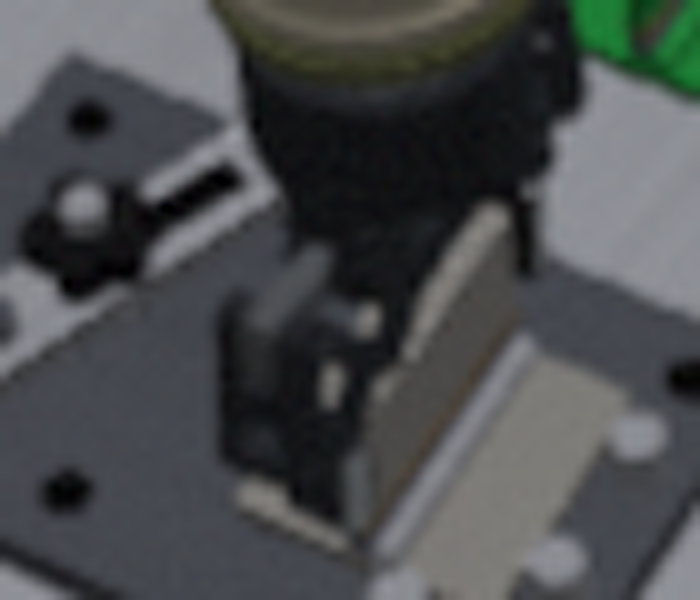

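Call:
{"api": "play_rows", "payload": {
  "increments": "-0.006 -0.002 0 0; 0 0 0 0"
}}

```text
clock: 7.15
position: [0.5873, -0.2226, 0.0525]
ee_rot: [0.529, -0.476, -0.513, -0.48]
ft_force: [0.9, 0.1, 0.6]
grip_width: 1.002
```

```bash
python3 -c "
from h import *
where()
"
```

```text
t 7.15 loc [-0.0018 -0.0001  0.0525] zaz 94.97 want 94.85 toolx [ 0.021 -0.012 -1.   ] w 1.002 F [0.9 0.1 0.6] q [-0.19  0.55  0.62  1.69 -0.37  0.99  2.22]
```

Close on the upright's two end edges.

Call:
{"api": "play_rows", "payload": {
  "increments": "0 0 0 0; 0 0 0 0; 0 0 0 0; 0 0 0 0; 0 0 0 0",
  "hand": 1,
  "squeeze": 80
}}

```text
clock: 7.65
position: [0.5876, -0.2228, 0.0536]
ee_rot: [0.53, -0.476, -0.513, -0.48]
ft_force: [0.2, 0.2, -0.9]
grip_width: 0.915
```

```bash
python3 -c "
from h import *
where()
"
```

```text
t 7.65 loc [-0.0015 -0.0002  0.0536] zaz 94.97 want 94.85 toolx [ 0.022 -0.012 -1.   ] w 0.915 F [ 0.2  0.2 -0.9] q [-0.19  0.55  0.62  1.69 -0.37  0.99  2.22]
```

Call:
{"api": "play_rows", "payload": {
  "increments": "-0.005 0 0 0; -0.01 0 0 0; -0.02 0 0 0; -0.02 0 0 0; 0 0 0 0; 0 0 0 0"
}}

```text
clock: 8.25
position: [0.5841, -0.221, 0.1095]
ee_rot: [0.528, -0.477, -0.515, -0.479]
ft_force: [-0.4, 1.0, -7.3]
grip_width: 0.915
```

```bash
python3 -c "
from h import *
where()
c=camera('scene');cv2.imwrite('pics/s12.png',cv2.resize(c['img'][280:370,210:310],None,fx=7,fy=6.6,interpolation=cv2.INTER_CUBIC))
c=camera('top');cv2.imwrite('pics/t12.png',cv2.resize(c['img'][215:320,345:470],None,fx=5,fy=5,interpolation=cv2.INTER_CUBIC))
"
```

```text
t 8.25 loc [-0.0048  0.0018  0.1095] zaz 94.97 want 94.85 toolx [ 0.016 -0.01  -1.   ] w 0.915 F [-0.4  1.  -7.3] q [-0.22  0.48  0.66  1.66 -0.32  1.09  2.18]
```

View pics/s12.png

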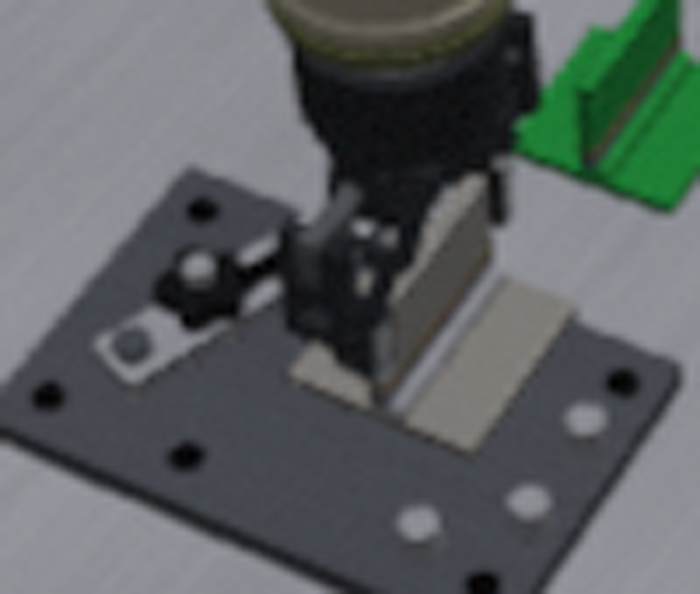

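Call:
{"api": "play_rows", "payload": {
  "increments": "0 -0.03 0 0; 0 -0.04 0 0; 0 -0.035 0 0; 0 0 0 0; 0 0 0 0"
}}

```text
clock: 8.85
position: [0.6887, -0.2111, 0.103]
ee_rot: [0.524, -0.479, -0.517, -0.478]
ft_force: [-1.4, -0.2, -7.4]
grip_width: 0.913
```

```bash
python3 -c "
from h import *
where()
"
```

```text
t 8.85 loc [0.1002 0.0028 0.103 ] zaz 94.89 want 94.85 toolx [ 0.007 -0.007 -1.   ] w 0.913 F [-1.4 -0.2 -7.4] q [-0.16  0.7   0.61  1.36 -0.4   1.2   2.14]
```

Call:
{"api": "play_rows", "payload": {
  "increments": "0.02 -0.002 -0.001 0; 0.015 0 0 0; 0.007 0 0 0; 0 0 0 0"
}}

```text
clock: 9.25
position: [0.6878, -0.2123, 0.0541]
ee_rot: [0.522, -0.48, -0.519, -0.477]
ft_force: [0.3, -0.4, -5.9]
grip_width: 0.914
```

```bash
python3 -c "
from h import *
where()
c=camera('scene');cv2.imwrite('pics/s13.png',cv2.resize(c['img'][290:390,230:340],None,fx=6.5,fy=6,interpolation=cv2.INTER_CUBIC))
"
```

```text
t 9.25 loc [0.0992 0.0017 0.0541] zaz 94.8 want 94.85 toolx [ 0.001 -0.006 -1.   ] w 0.914 F [ 0.3 -0.4 -5.9] q [-0.15  0.75  0.59  1.39 -0.42  1.13  2.15]
```

View pics/s13.png

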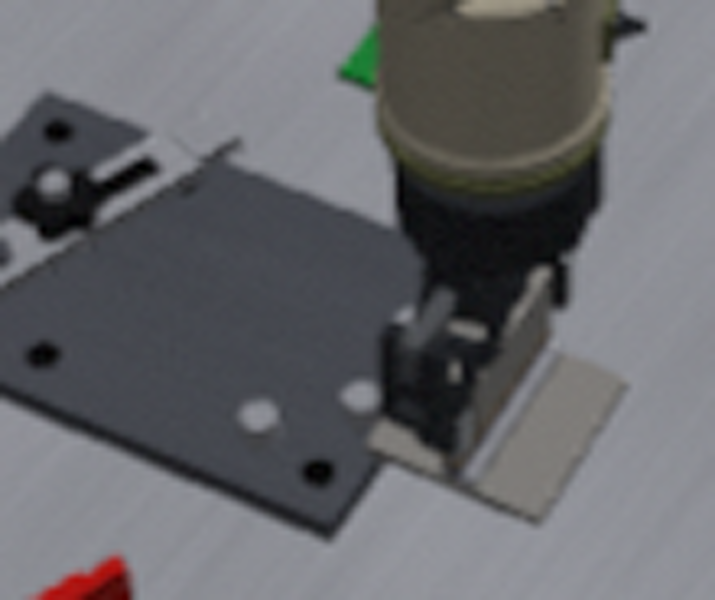

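Call:
{"api": "play_rows", "payload": {
  "increments": "-0.007 0 0 0; 0 0.003 0 0; -0.001 0.005 0 0; -0.002 0.005 0 0; -0.002 0.005 0 0; -0.002 0.005 0 0; 0 0 0 0"
}}

```text
clock: 10.0
position: [0.6756, -0.2124, 0.0781]
ee_rot: [0.532, -0.472, -0.511, -0.483]
ft_force: [-0.7, -0.5, -5.9]
grip_width: 0.916
```

```bash
python3 -c "
from h import *
where()
c=camera('scene');cv2.imwrite('pics/s14.png',cv2.resize(c['img'][290:390,230:340],None,fx=6.5,fy=6,interpolation=cv2.INTER_CUBIC))
"
```

```text
t 10.0 loc [0.0871 0.0027 0.0781] zaz 95.03 want 94.85 toolx [ 0.031 -0.008 -0.999] w 0.916 F [-0.7 -0.5 -5.9] q [-0.17  0.68  0.6   1.44 -0.41  1.11  2.16]
```

View pics/s14.png

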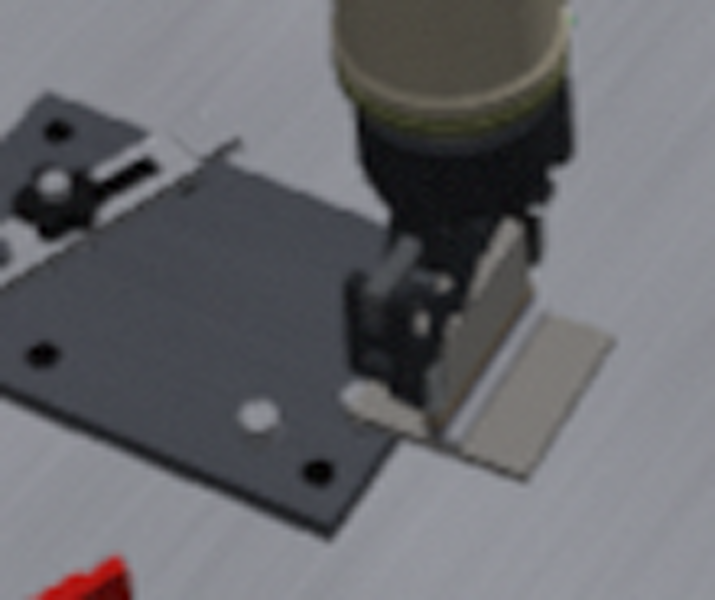

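Call:
{"api": "play_rows", "payload": {
  "increments": "0 -0.01 0 0; 0 -0.007 0 0; 0.01 0 0 0; 0.004 0 0 0; 0 0 0 0"
}}

```text
clock: 10.55
position: [0.6927, -0.2113, 0.0631]
ee_rot: [0.531, -0.473, -0.512, -0.482]
ft_force: [0.6, -0.3, -6.1]
grip_width: 0.913
```

```bash
python3 -c "
from h import *
where()
"
```

```text
t 10.55 loc [0.1041 0.0023 0.0631] zaz 95.0 want 94.85 toolx [ 0.029 -0.008 -1.   ] w 0.913 F [ 0.6 -0.3 -6.1] q [-0.15  0.73  0.59  1.4  -0.43  1.11  2.16]
```

Call:
{"api": "play_rows", "payload": {
  "increments": "0.005 0 0 0; 0 0.004 0 0; 0 0.004 0 0; 0 0.004 0 0; 0 0 0 0"
}}

```text
clock: 11.05
position: [0.6801, -0.2128, 0.0577]
ee_rot: [0.531, -0.473, -0.511, -0.483]
ft_force: [2.5, -0.5, -7.5]
grip_width: 0.912
```

```bash
python3 -c "
from h import *
where()
"
```

```text
t 11.05 loc [0.0915 0.0019 0.0577] zaz 94.97 want 94.85 toolx [ 0.031 -0.008 -0.999] w 0.912 F [ 2.5 -0.5 -7.5] q [-0.16  0.71  0.59  1.44 -0.42  1.09  2.17]
```

Call:
{"api": "play_rows", "payload": {
  "increments": "-0.001 0.004 0 0; -0.001 0.004 0 0; -0.001 0.004 0 0"
}}

```text
clock: 11.35
position: [0.6745, -0.2122, 0.0626]
ee_rot: [0.536, -0.469, -0.507, -0.485]
ft_force: [10.8, -0.6, -10.5]
grip_width: 0.912
```

```bash
python3 -c "
from h import *
where()
c=camera('scene');cv2.imwrite('pics/s15.png',cv2.resize(c['img'][290:390,230:340],None,fx=6.5,fy=6,interpolation=cv2.INTER_CUBIC))
"
```

```text
t 11.35 loc [0.0859 0.003  0.0626] zaz 95.11 want 94.85 toolx [ 0.046 -0.01  -0.999] w 0.912 F [ 10.8  -0.6 -10.5] q [-0.17  0.68  0.59  1.47 -0.42  1.07  2.17]
```

View pics/s15.png

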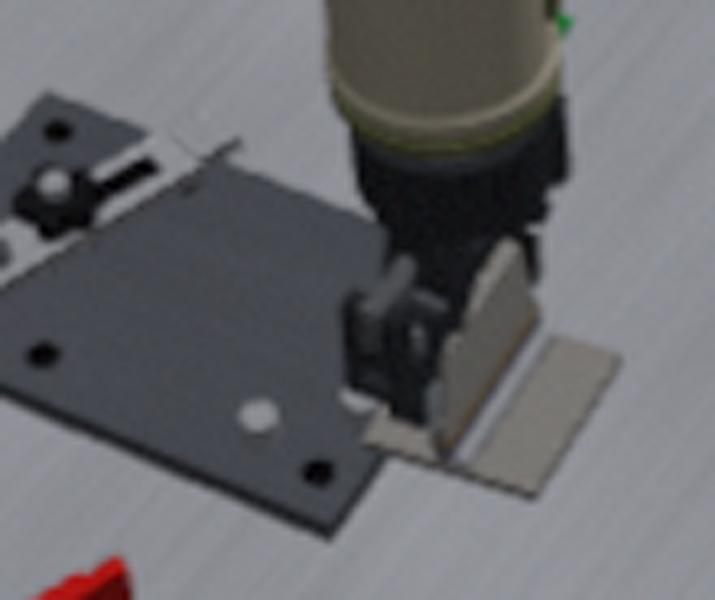

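Call:
{"api": "play_rows", "payload": {
  "increments": "0 0.005 0 0; 0 0.005 0 0; -0.001 0.005 0 0; 0 0.005 0 0"
}}

```text
clock: 11.8
position: [0.6663, -0.2113, 0.0683]
ee_rot: [0.545, -0.461, -0.501, -0.49]
ft_force: [10.9, -1.3, -8.7]
grip_width: 0.91
```

```bash
python3 -c "
from h import *
where()
c=camera('scene');cv2.imwrite('pics/s16.png',cv2.resize(c['img'][290:390,230:340],None,fx=6.5,fy=6,interpolation=cv2.INTER_CUBIC))
"
```

```text
t 11.8 loc [0.0779 0.0045 0.0683] zaz 95.38 want 94.85 toolx [ 0.073 -0.012 -0.997] w 0.91 F [10.9 -1.3 -8.7] q [-0.18  0.64  0.6   1.52 -0.42  1.03  2.19]
```

View pics/s16.png

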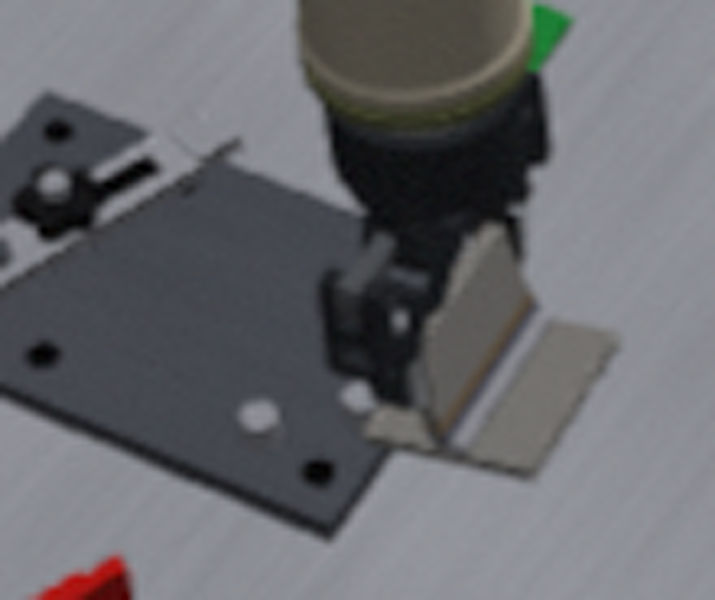

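Call:
{"api": "play_rows", "payload": {
  "increments": "0.001 0.005 0 0; 0.001 0.005 0 0; 0.001 0.004 0 0; 0 0 0 0"
}}

```text
clock: 12.25
position: [0.6641, -0.2104, 0.0709]
ee_rot: [0.553, -0.454, -0.494, -0.494]
ft_force: [2.7, 0.3, -8.2]
grip_width: 0.914
```

```bash
python3 -c "
from h import *
where()
c=camera('scene');cv2.imwrite('pics/s17.png',cv2.resize(c['img'][305:375,265:335],None,fx=9,fy=8.5,interpolation=cv2.INTER_CUBIC))
import pickle;pickle.dump((c,get_obs()),open('s17.pkl','wb'))
"
```

```text
t 12.25 loc [0.0757 0.0056 0.0709] zaz 95.62 want 94.85 toolx [ 0.1   -0.015 -0.995] w 0.914 F [ 2.7  0.3 -8.2] q [-0.18  0.61  0.6   1.56 -0.42  0.99  2.2 ]
```

View pics/s17.png

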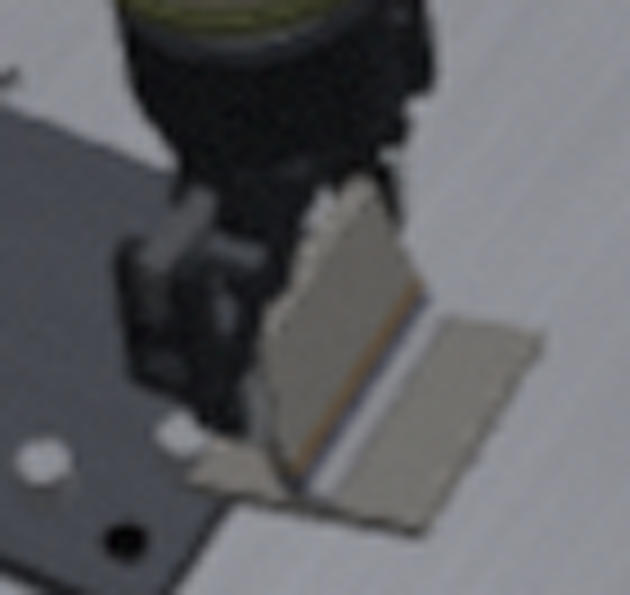

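```bash
cat > pf.py <<'E'
from h import *
from scipy.optimize import least_squares
B=np.array([[0,0,-1.],[-1,0,0],[0,1,0]])  # columns piece x,y,z in tool frame
def pose(M,p,phi,t):
    Rl=Ro.from_euler('z',phi).as_matrix()@B
    return M@Rl, p+M@np.array(t)   # R, origin
def fitp(c,o,pts,p0=(0.4,-.03,0,0),w=None):
    M=Ro.from_quat(o['ee_rot']).as_matrix();p=np.array(o['position'])
    def r(a):
        R,x=pose(M,p,a[0],a[1:4]); return np.concatenate([proj(c,x+R@np.array(X)/1000)-q for X,q in pts])
    s=least_squares(r,p0,loss='soft_l1',f_scale=.7)
    print('phi deg',np.degrees(s.x[0]).round(2),'t',s.x[1:].round(4)); print(r(s.x).reshape(-1,2).round(2).tolist())
    J=s.jac; print('sd(.4px)',(0.4*np.sqrt(np.diag(np.linalg.inv(J.T@J)))).round(4))
    R,x=pose(M,p,s.x[0],s.x[1:4]); return s.x,R,x
def report(R,x,st=ST):
    wz=(R[:,0]+R[:,2])/np.sqrt(2); wp=x+R@np.array([.007,0,.011])
    c,n=np.cos(st[2]),np.sin(st[2]); Q=np.array([[c,n,0],[-n,c,0],[0,0,1]])
    z=Q@wz; y=Q@R[:,1]
    print('tilt of piece (elev of wz want 75):',np.degrees(np.arctan2(z[2],z[0])).round(2),'wz side deg',np.degrees(z[1]).round(2),'bead dir stand',y.round(4),'weld in stand mm',(1000*loc(st,wp)).round(1))
E
cat > q17.py <<'E'
from pf import *; import pickle
c,o=pickle.load(open('s17.pkl','rb'))
k=lambda u,v:np.array([265+(u+.5)/9-.5,305+(v+.5)/8.5-.5])
pts=[((40,-40,8),k(422,530)),((40,40,8),k(547,332)),((4,40,68),k(372,180)),((-40,-40,8),k(188,476)),((0,-40,8),k(293,488)),((4,40,9),k(424,298)),((4,-40,68),k(264,335))]
print('phi0 via level', )
for n in (7,6):
  a,R,x=fitp(c,o,pts[:n]); print(loc(FX,x)); report(R,x)
E
python3 q17.py
```

```text
phi0 via level
phi deg -10.71 t [ 0.0448 -0.0123  0.0077]
[[-0.44, -0.78], [-0.84, -0.35], [1.56, -0.47], [-0.31, -0.92], [0.76, 0.86], [1.18, 0.84], [-0.79, 3.71]]
sd(.4px) [0.0262 0.0141 0.0065 0.0093]
[0.0922852  0.01256409 0.02760873]
tilt of piece (elev of wz want 75): 61.36 wz side deg 1.95 bead dir stand [-0.0266  0.9994 -0.0243] weld in stand mm [  82.1 -435.9   40.1]
phi deg -12.67 t [ 0.0389 -0.0152  0.0025]
[[-0.74, -0.61], [-1.03, -0.33], [0.71, -0.37], [-0.47, -0.11], [0.53, 1.36], [1.02, 1.15]]
sd(.4px) [0.0211 0.0137 0.0061 0.0089]
[0.09472668 0.00759767 0.03386846]
tilt of piece (elev of wz want 75): 63.32 wz side deg 1.93 bead dir stand [-0.0266  0.9994 -0.0243] weld in stand mm [  84.2 -440.8   46.5]
```

Call:
{"api": "play_rows", "payload": {
  "increments": "0.001 0.008 0 0; 0.001 0.008 0 0; 0.001 0.008 0 0; 0 0 0 0"
}}

```text
clock: 12.7
position: [0.6535, -0.21, 0.0739]
ee_rot: [0.562, -0.446, -0.487, -0.499]
ft_force: [3.8, -0.5, -7.9]
grip_width: 0.916
```

```bash
python3 -c "
from h import *
where()
c=camera('scene');cv2.imwrite('pics/s18.png',cv2.resize(c['img'][305:375,265:335],None,fx=9,fy=8.5,interpolation=cv2.INTER_CUBIC))
import pickle;pickle.dump((c,get_obs()),open('s18.pkl','wb'))
"
```

```text
t 12.7 loc [0.0652 0.0069 0.0739] zaz 95.88 want 94.85 toolx [ 0.129 -0.016 -0.992] w 0.916 F [ 3.8 -0.5 -7.9] q [-0.19  0.57  0.6   1.61 -0.42  0.95  2.21]
```

View pics/s18.png

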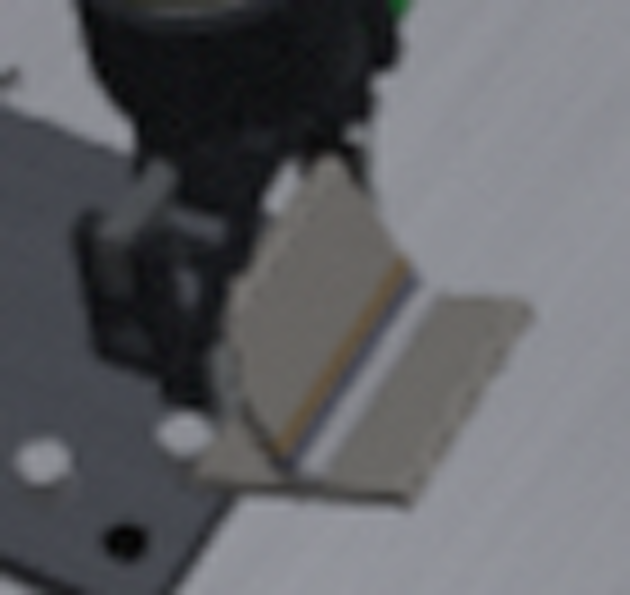

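```bash
cat >> pf.py <<'E'
def fitk(c,o,pts,d0=.018,roll0=0):
    M=Ro.from_quat(o['ee_rot']).as_matrix();p=np.array(o['position'])
    t0=np.array([.0376,-.0015,0])
    def tt(a):
        P=np.array([-a[1],0,0]); return P+Ro.from_euler('z',a[0]).as_matrix()@(t0-P)+np.array([a[2],0,a[3]])
    def r(a):
        R,x=pose(M,p,a[0],tt(a)); return np.concatenate([proj(c,x+R@np.array(X)/1000)-q+a[4:6] for X,q in pts]+[[(a[1]-.017)/.006*.7,a[2]/.002*.7,a[3]/.002*.7,a[4]/1,a[5]/1]])
    s=least_squares(r,[-.3,d0,0,0,0,0],loss='soft_l1',f_scale=.7)
    print('K phi',np.degrees(s.x[0]).round(2),'d,slip,ty,pix',s.x[1:].round(4)); print(r(s.x)[:-5].reshape(-1,2).round(2).tolist())
    R,x=pose(M,p,s.x[0],tt(s.x)); print('t',tt(s.x).round(4)); return s.x,R,x
E
cat > q18.py <<'E'
from pf import *; import pickle
k=lambda u,v:np.array([265+(u+.5)/9-.5,305+(v+.5)/8.5-.5])
for f,L in(('s17',[((40,-40,8),k(422,530)),((40,40,8),k(547,332)),((4,40,68),k(372,180)),((-40,-40,8),k(188,476)),((4,-40,8),k(298,488)),((4,40,8),k(428,298))]),
 ('s18',[((40,-40,8),k(408,498)),((40,40,8),k(533,308)),((4,40,68),k(338,155)),((-40,-40,8),k(196,472)),((4,-40,8),k(290,470)),((4,40,8),k(416,274))])):
  c,o=pickle.load(open(f+'.pkl','rb'))
  for F in(fitp,fitk):
    a,R,x=F(c,o,L); report(R,x)
E
python3 q18.py
```

```text
phi deg -12.7 t [ 0.0382 -0.0154  0.002 ]
[[-0.79, -0.62], [-1.08, -0.36], [0.65, -0.41], [-0.54, -0.12], [1.2, 1.64], [0.63, 1.38]]
sd(.4px) [0.0211 0.0141 0.0062 0.0091]
tilt of piece (elev of wz want 75): 63.35 wz side deg 1.93 bead dir stand [-0.0266  0.9994 -0.0243] weld in stand mm [  84.3 -441.3   47.3]
K phi -13.3 d,slip,ty,pix [1.970e-02 3.000e-04 3.000e-04 4.921e-01 9.650e-02]
[[-0.99, -0.74], [-1.23, -0.51], [0.3, -0.52], [-0.67, -0.02], [1.03, 1.62], [0.5, 1.33]]
t [ 0.0361 -0.0146  0.0003]
tilt of piece (elev of wz want 75): 63.95 wz side deg 1.92 bead dir stand [-0.0266  0.9994 -0.0243] weld in stand mm [  83.2 -443.    49.4]
phi deg -19.25 t [ 0.0362 -0.0231  0.0018]
[[-0.71, -0.57], [-1.02, -1.15], [0.83, -0.08], [-1.49, -0.16], [1.23, 1.51], [1.04, 2.03]]
sd(.4px) [0.0265 0.0139 0.0065 0.0095]
tilt of piece (elev of wz want 75): 71.56 wz side deg 2.17 bead dir stand [-0.0312  0.9991 -0.0295] weld in stand mm [  80.5 -440.2   54. ]
K phi -19.98 d,slip,ty,pix [2.240e-02 5.000e-04 2.000e-04 5.552e-01 1.659e-01]
[[-1.06, -0.78], [-1.3, -1.38], [0.35, -0.22], [-1.68, -0.09], [0.96, 1.43], [0.82, 1.93]]
t [ 0.034  -0.0219  0.0002]
tilt of piece (elev of wz want 75): 72.29 wz side deg 2.15 bead dir stand [-0.0312  0.9991 -0.0295] weld in stand mm [  78.9 -441.7   56.1]
```

```bash
sed -i 's/a,R,x=F(c,o,L)/a,R,x=F(c,o,L[:4])/' q18.py; python3 q18.py
```

```text
phi deg -13.73 t [ 0.0312 -0.0208 -0.0033]
[[-0.21, -0.18], [-0.41, -0.11], [0.91, -0.18], [-0.0, 0.63]]
sd(.4px) [0.0253 0.0113 0.0052 0.0075]
tilt of piece (elev of wz want 75): 64.39 wz side deg 1.91 bead dir stand [-0.0266  0.9994 -0.0243] weld in stand mm [  88.8 -446.3   55. ]
K phi -14.56 d,slip,ty,pix [0.0214 0.0007 0.     0.6614 0.3017]
[[-0.48, -0.47], [-0.72, -0.26], [0.47, -0.14], [0.03, 0.69]]
t [ 0.036  -0.0163  0.    ]
tilt of piece (elev of wz want 75): 65.21 wz side deg 1.9 bead dir stand [-0.0266  0.9994 -0.0243] weld in stand mm [  84.6 -443.3   49.6]
phi deg -20.54 t [ 0.037  -0.0258  0.0017]
[[0.04, -0.26], [-0.28, -0.87], [1.28, 0.39], [-0.49, 0.6]]
sd(.4px) [0.0278 0.0133 0.0064 0.009 ]
tilt of piece (elev of wz want 75): 72.85 wz side deg 2.14 bead dir stand [-0.0312  0.9991 -0.0295] weld in stand mm [  83.  -440.2   53.6]
K phi -21.78 d,slip,ty,pix [ 2.610e-02  9.000e-04 -1.000e-04  6.691e-01  3.753e-01]
[[-0.22, -0.57], [-0.47, -1.21], [0.77, 0.21], [-0.49, 0.77]]
t [ 0.0334 -0.025  -0.0001]
tilt of piece (elev of wz want 75): 74.09 wz side deg 2.11 bead dir stand [-0.0312  0.9991 -0.0295] weld in stand mm [  81.5 -441.9   57.1]
```

Call:
{"api": "play_rows", "payload": {
  "increments": "0 -0.008 0 0; -0.015 -0.003 0 0; -0.03 0 0 0; -0.03 0 0 0; -0.03 0.01 0 0; 0 0 0 0; 0 0 0 0",
  "hand": 1,
  "squeeze": 120
}}

```text
clock: 13.45
position: [0.638, -0.2091, 0.1841]
ee_rot: [0.559, -0.449, -0.489, -0.497]
ft_force: [0.6, 0.1, -7.7]
grip_width: 0.902
```

```bash
cat >> pf.py <<'E'
def plan(phi,t):
    o=get_obs();M=Ro.from_quat(o['ee_rot']).as_matrix();p=np.array(o['position'])
    R,x=pose(M,p,phi,t);report(R,x)
    c,n=np.cos(ST[2]),np.sin(ST[2]);g=np.array([ST[0],ST[1],.16])
    print('tool move to goal mm',(1000*M.T@(g-(x+R@np.array([.007,0,.011])))).round(1))
E
python3 -c "
from pf import *
where(ST); plan(np.radians(-21.2),[.0345,-.025,0])
c=camera('scene');cv2.imwrite('pics/s19.png',cv2.resize(c['img'][240:360,230:350],None,fx=5,fy=5,interpolation=cv2.INTER_CUBIC))
"
```

```text
t 13.45 loc [ 0.0361 -0.4403  0.1841] zaz 95.79 want 94.1 toolx [ 0.12  -0.016 -0.993] w 0.902 F [ 0.6  0.1 -7.7] q [-0.25  0.44  0.67  1.55 -0.32  1.14  2.15]
tilt of piece (elev of wz want 75): 72.99 wz side deg 2.05 bead dir stand [-0.0295  0.9992 -0.0283] weld in stand mm [  66.  -440.   165.8]
tool move to goal mm [-12.9  51.9 441.7]
```

View pics/s19.png

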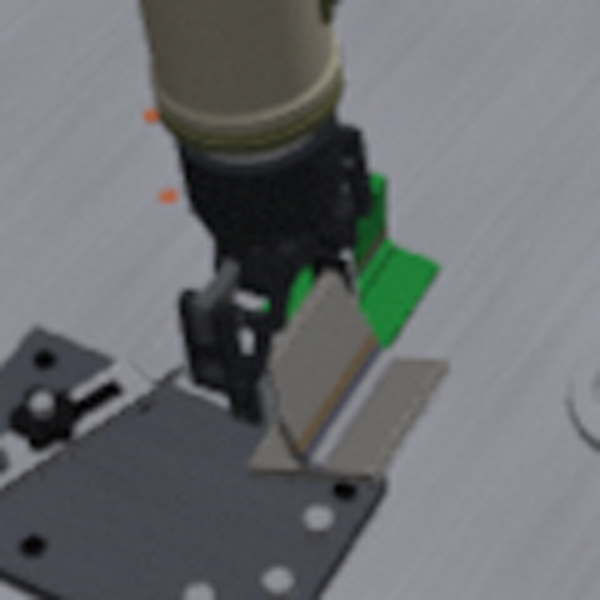

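Call:
{"api": "play_rows", "payload": {
  "increments": "0 0.025 0.01 0.015; 0 0.025 0.02 0.015; 0 0.015 0.03 0; 0 0 0.04 0; 0 0 0.04 0; 0 0 0.04 0; 0 0 0.04 0; 0 0 0.04 0; 0 0 0.03 0; 0 0 0.02 0; 0 0 0 0; 0 0 0 0"
}}

```text
clock: 14.7
position: [0.542, 0.1039, 0.1545]
ee_rot: [0.547, -0.465, -0.485, -0.5]
ft_force: [0.1, -1.2, -6.3]
grip_width: 0.904
```

```bash
python3 -c "
from pf import *
where(ST); plan(np.radians(-21.2),[.0345,-.025,0])
"
```

```text
t 14.7 loc [-0.0373 -0.1213  0.1545] zaz 93.82 want 94.1 toolx [ 0.098 -0.024 -0.995] w 0.904 F [ 0.1 -1.2 -6.3] q [-0.8   0.18  0.55  1.87 -0.05  1.03  1.4 ]
tilt of piece (elev of wz want 75): 71.73 wz side deg 1.6 bead dir stand [ 0.005   0.9995 -0.031 ] weld in stand mm [  -7.8 -122.   135.5]
tool move to goal mm [-27.4  -9.8 121.2]
```

Call:
{"api": "play_rows", "payload": {
  "increments": "-0.004 0 0.012 0; -0.004 0 0.012 0; -0.004 0 0.012 0; -0.004 0 0.012 0; -0.004 0 0.012 0; -0.004 0 0.012 0; 0 0 0 0; 0 0 0 0"
}}

```text
clock: 15.5
position: [0.5345, 0.1814, 0.1776]
ee_rot: [0.547, -0.466, -0.484, -0.5]
ft_force: [0.2, -0.8, -7.1]
grip_width: 0.902
```

```bash
python3 -c "
from pf import *
where(ST); plan(np.radians(-21.2),[.0345,-.025,0])
"
```

```text
t 15.5 loc [-0.0392 -0.0434  0.1776] zaz 93.66 want 94.1 toolx [ 0.098 -0.025 -0.995] w 0.902 F [ 0.2 -0.8 -7.1] q [-0.89  0.19  0.5   1.8  -0.03  1.09  1.25]
tilt of piece (elev of wz want 75): 71.68 wz side deg 1.56 bead dir stand [ 0.0076  0.9995 -0.0312] weld in stand mm [ -9.7 -44.2 158.7]
tool move to goal mm [-1.8 -9.6 44.2]
```

Call:
{"api": "play_rows", "payload": {
  "increments": "0 0 -0.05 0; 0 0 -0.05 0; 0 0 0 0; 0 0 0 0"
}}

```text
clock: 15.9
position: [0.541, 0.0771, 0.1804]
ee_rot: [0.547, -0.466, -0.484, -0.5]
ft_force: [-1.1, 1.0, -6.7]
grip_width: 0.903
```

```bash
python3 -c "
from pf import *
where(ST); plan(np.radians(-21.2),[.0345,-.025,0])
"
```

```text
t 15.9 loc [-0.0402 -0.1479  0.1804] zaz 93.67 want 94.1 toolx [ 0.098 -0.026 -0.995] w 0.903 F [-1.1  1.  -6.7] q [-0.78  0.14  0.57  1.86 -0.03  1.08  1.43]
tilt of piece (elev of wz want 75): 71.68 wz side deg 1.6 bead dir stand [ 0.0076  0.9995 -0.0319] weld in stand mm [ -10.7 -148.7  161.5]
tool move to goal mm [ -2.3  -9.8 148.7]
```

Call:
{"api": "play_rows", "payload": {
  "increments": "-0.05 0 0 0; 0 0 0 0; 0 0 0 0"
}}

```text
clock: 16.2
position: [0.5351, 0.0771, 0.2305]
ee_rot: [0.546, -0.467, -0.484, -0.499]
ft_force: [-1.3, -0.5, -7.6]
grip_width: 0.906
```

```bash
python3 -c "
from pf import *
where(ST)
"
```

```text
t 16.2 loc [-0.0461 -0.1475  0.2305] zaz 93.55 want 94.1 toolx [ 0.095 -0.027 -0.995] w 0.906 F [-1.3 -0.5 -7.6] q [-0.8   0.08  0.57  1.8   0.01  1.19  1.4 ]
```

Call:
{"api": "play_rows", "payload": {
  "increments": "0.05 0 0 0; 0 0 0 0; 0 0 0 0"
}}

```text
clock: 16.5
position: [0.5405, 0.0769, 0.1795]
ee_rot: [0.547, -0.466, -0.484, -0.499]
ft_force: [0.6, -0.1, -5.3]
grip_width: 0.898
```

```bash
python3 -c "
from pf import *
where(ST)
"
```

```text
t 16.5 loc [-0.0407 -0.1481  0.1795] zaz 93.64 want 94.1 toolx [ 0.097 -0.027 -0.995] w 0.898 F [ 0.6 -0.1 -5.3] q [-0.78  0.14  0.57  1.86 -0.03  1.08  1.43]
```

Call:
{"api": "play_rows", "payload": {
  "increments": "0 0.05 0 0; 0 0 0 0; 0 0 0 0"
}}

```text
clock: 16.8
position: [0.486, 0.0727, 0.1707]
ee_rot: [0.546, -0.47, -0.485, -0.496]
ft_force: [1.2, 1.0, -6.0]
grip_width: 0.903
```

```bash
python3 -c "
from pf import *
where(ST)
"
```

```text
t 16.8 loc [-0.0953 -0.1484  0.1707] zaz 93.68 want 94.1 toolx [ 0.088 -0.032 -0.996] w 0.903 F [ 1.2  1.  -6. ] q [-0.83  0.01  0.56  1.99  0.05  1.07  1.34]
```

Call:
{"api": "play_rows", "payload": {
  "increments": "0 -0.05 0 0; 0 0 0 0; 0 0 0 0"
}}

```text
clock: 17.1
position: [0.5341, 0.0758, 0.1723]
ee_rot: [0.545, -0.472, -0.487, -0.493]
ft_force: [0.1, -0.8, -6.6]
grip_width: 0.9
```

```bash
python3 -c "
from pf import *
where(ST); plan(np.radians(-21.2),[.0345,-.025,0])
c=camera('scene');cv2.imwrite('pics/s20.png',cv2.resize(c['img'][160:330,270:410],None,fx=4,fy=3.5,interpolation=cv2.INTER_CUBIC))
"
```

```text
t 17.1 loc [-0.0471 -0.1487  0.1723] zaz 93.73 want 94.1 toolx [ 0.08  -0.034 -0.996] w 0.9 F [ 0.1 -0.8 -6.6] q [-0.8   0.15  0.59  1.87 -0.04  1.08  1.44]
tilt of piece (elev of wz want 75): 70.64 wz side deg 1.98 bead dir stand [ 0.0065  0.9992 -0.0389] weld in stand mm [ -18.  -149.7  152.8]
tool move to goal mm [-11.6 -18.  149.4]
```

View pics/s20.png

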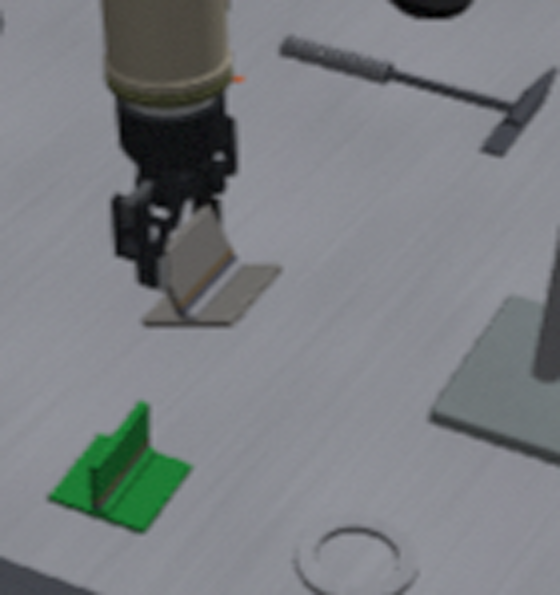

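Call:
{"api": "play_rows", "payload": {
  "increments": "0 0 0.05 0; 0 0 0.05 0; 0.02 0 0 0; 0.02 0 0 0; 0.02 0 0 0; 0 0 0 0"
}}

```text
clock: 17.75
position: [0.5371, 0.1817, 0.1146]
ee_rot: [0.546, -0.465, -0.486, -0.499]
ft_force: [-0.2, -0.1, -6.9]
grip_width: 0.904
```

```bash
cat >> pf.py <<'E'
def low(phi,t):
    o=get_obs();M=Ro.from_quat(o['ee_rot']).as_matrix();R,x=pose(M,np.array(o['position']),phi,t)
    print('low corners z mm',[(1000*(x+R@np.array(q))[2]).round(1) for q in((-.04,.04,0),(-.04,-.04,0),(.04,.04,0),(.04,-.04,0))])
E
python3 -c "
from pf import *
where(ST); P=(np.radians(-21.2),[.0345,-.025,0]);plan(*P);low(*P)
"
```

```text
t 17.75 loc [-0.0366 -0.0433  0.1146] zaz 93.83 want 94.1 toolx [ 0.095 -0.023 -0.995] w 0.904 F [-0.2 -0.1 -6.9] q [-0.89  0.27  0.51  1.86 -0.09  0.96  1.29]
tilt of piece (elev of wz want 75): 71.54 wz side deg 1.5 bead dir stand [ 0.0047  0.9996 -0.0291] weld in stand mm [ -7.2 -44.   95.6]
tool move to goal mm [-64.7 -13.1  42.1]
low corners z mm [np.float64(63.6), np.float64(65.9), np.float64(99.4), np.float64(101.7)]
```

Call:
{"api": "play_rows", "payload": {
  "increments": "0.02 0 0 0; 0.018 0 0 0; 0.008 0 0 0; 0.003 0 0 0; 0.003 0 0 0; 0.003 0 0 0"
}}

```text
clock: 18.35
position: [0.5468, 0.1835, 0.0673]
ee_rot: [0.547, -0.46, -0.485, -0.503]
ft_force: [0.5, -0.1, -6.4]
grip_width: 0.902
```

```bash
python3 -c "
from pf import *
where(ST); P=(np.radians(-21.2),[.0345,-.025,0]);plan(*P);low(*P)
"
```

```text
t 18.35 loc [-0.0268 -0.0422  0.0673] zaz 93.87 want 94.1 toolx [ 0.105 -0.015 -0.994] w 0.902 F [ 0.5 -0.1 -6.4] q [-0.86  0.35  0.49  1.88 -0.14  0.86  1.33]
tilt of piece (elev of wz want 75): 72.17 wz side deg 1.13 bead dir stand [ 0.0041  0.9997 -0.0221] weld in stand mm [  2.9 -42.7  48.6]
tool move to goal mm [-112.    -8.6   40.2]
low corners z mm [np.float64(16.5), np.float64(18.2), np.float64(53.0), np.float64(54.8)]
```

Call:
{"api": "play_rows", "payload": {
  "increments": "0.006 0 0 0; 0.004 0 0 0; 0.003 0 0 0; 0.003 0 0 0; 0.003 0 0 0; 0.003 0 0 0"
}}

```text
clock: 18.95
position: [0.553, 0.1839, 0.0489]
ee_rot: [0.548, -0.458, -0.484, -0.506]
ft_force: [-10.0, -6.2, 32.4]
grip_width: 0.9
```

```bash
python3 -c "
from pf import *
where(ST); P=(np.radians(-21.2),[.0345,-.025,0]);plan(*P);low(*P)
c=camera('scene');cv2.imwrite('pics/s21.png',cv2.resize(c['img'][190:280,290:390],None,fx=7,fy=6.5,interpolation=cv2.INTER_CUBIC))
"
```

```text
t 18.95 loc [-0.0206 -0.0422  0.0489] zaz 93.82 want 94.1 toolx [ 0.112 -0.011 -0.994] w 0.9 F [-10.   -6.2  32.4] q [-0.84  0.39  0.48  1.89 -0.17  0.82  1.35]
tilt of piece (elev of wz want 75): 72.57 wz side deg 0.95 bead dir stand [ 0.0049  0.9998 -0.0189] weld in stand mm [  9.2 -42.7  30.4]
tool move to goal mm [-130.7   -5.1   40.2]
low corners z mm [np.float64(-1.9), np.float64(-0.4), np.float64(35.1), np.float64(36.6)]
```

View pics/s21.png

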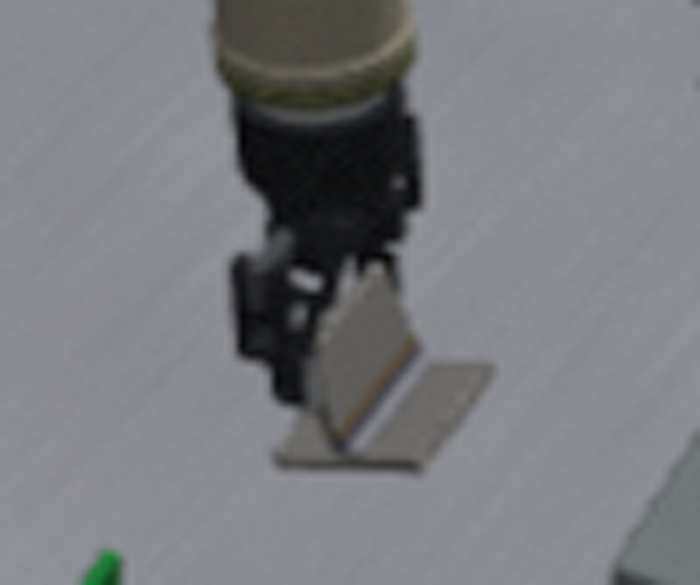

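Call:
{"api": "play_rows", "payload": {
  "increments": "0 0.006 0 0; 0 0.006 0 0; 0 0.006 0 0"
}}

```text
clock: 19.3
position: [0.5392, 0.1833, 0.0498]
ee_rot: [0.548, -0.455, -0.482, -0.51]
ft_force: [2.5, -0.1, 0.7]
grip_width: 0.9
```

```bash
python3 -c "
from pf import *
where(ST); P=(np.radians(-21.2),[.0345,-.025,0]);plan(*P);low(*P)
"
```

```text
t 19.3 loc [-0.0344 -0.0419  0.0498] zaz 93.71 want 94.1 toolx [ 0.121 -0.008 -0.993] w 0.9 F [ 2.5 -0.1  0.7] q [-0.86  0.35  0.49  1.93 -0.15  0.8   1.33]
tilt of piece (elev of wz want 75): 73.1 wz side deg 0.76 bead dir stand [ 0.0068  0.9999 -0.0159] weld in stand mm [ -4.4 -42.4  31.5]
tool move to goal mm [-127.7  -19.6   40.4]
low corners z mm [np.float64(-0.9), np.float64(0.3), np.float64(36.7), np.float64(38.0)]
```

Call:
{"api": "play_rows", "payload": {
  "increments": "0.005 0.002 0 0; 0.005 0.004 0 0; 0.004 0.005 0 0; 0.003 0.005 0 0"
}}

```text
clock: 19.7
position: [0.5416, 0.1832, 0.0485]
ee_rot: [0.552, -0.444, -0.475, -0.521]
ft_force: [-3.8, -5.2, 29.4]
grip_width: 0.904
```

```bash
python3 -c "
from pf import *
where(ST); P=(np.radians(-21.2),[.0345,-.025,0]);plan(*P);low(*P)
"
```

```text
t 19.7 loc [-0.032  -0.0421  0.0485] zaz 93.52 want 94.1 toolx [ 0.153  0.005 -0.988] w 0.904 F [-3.8 -5.2 29.4] q [-0.87  0.34  0.49  1.95 -0.15  0.75  1.32]
tilt of piece (elev of wz want 75): 75.02 wz side deg 0.12 bead dir stand [ 0.0101  0.9999 -0.0049] weld in stand mm [ -1.4 -42.5  31.3]
tool move to goal mm [-127.3  -20.8   41.9]
low corners z mm [np.float64(-2.0), np.float64(-1.6), np.float64(38.1), np.float64(38.4)]
```

Call:
{"api": "play_rows", "payload": {
  "increments": "-0.006 0 0 -0.01; -0.012 0.002 0 0; -0.012 0.002 0 0; -0.012 0.002 0 0; -0.012 0.002 0 0; -0.012 0.002 0 0; -0.012 0.002 0 0; -0.012 0.002 0 0; -0.012 0.002 0 0; -0.012 0.002 0 0; -0.006 0 0 0; 0 0 0 0"
}}

```text
clock: 20.9
position: [0.4988, 0.1808, 0.1728]
ee_rot: [0.554, -0.443, -0.479, -0.517]
ft_force: [-0.4, 0.1, -6.7]
grip_width: 0.903
```

```bash
python3 -c "
from pf import *
where(ST); P=(np.radians(-21.2),[.0345,-.025,0]);plan(*P);low(*P)
c=camera('scene');cv2.imwrite('pics/s22.png',cv2.resize(c['img'][165:250,310:400],None,fx=8,fy=7,interpolation=cv2.INTER_CUBIC))
import pickle;pickle.dump((c,get_obs()),open('s22.pkl','wb'))
c=camera('top');cv2.imwrite('pics/t22.png',cv2.resize(c['img'][200:300,190:310],None,fx=6,fy=6,interpolation=cv2.INTER_CUBIC))
pickle.dump((c,get_obs()),open('t22.pkl','wb'))
"
```

```text
t 20.9 loc [-0.0749 -0.0415  0.1728] zaz 94.15 want 94.1 toolx [ 0.148  0.004 -0.989] w 0.903 F [-0.4  0.1 -6.7] q [-0.97  0.07  0.52  1.94  0.03  1.01  1.17]
tilt of piece (elev of wz want 75): 74.71 wz side deg 0.4 bead dir stand [-9.0e-04  1.0e+00 -7.1e-03] weld in stand mm [-44.4 -41.6 155.4]
tool move to goal mm [  1.7 -44.7  41.5]
low corners z mm [np.float64(122.2), np.float64(122.8), np.float64(161.9), np.float64(162.5)]
```

View pics/s22.png

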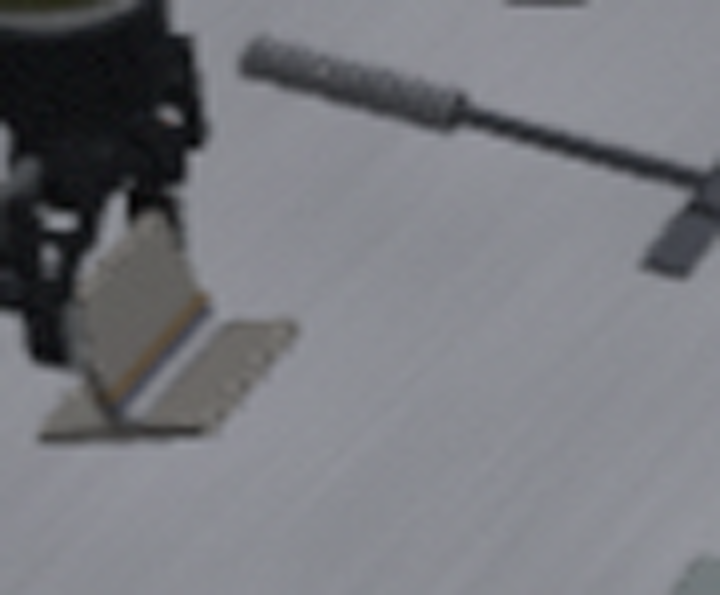

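View pics/t22.png

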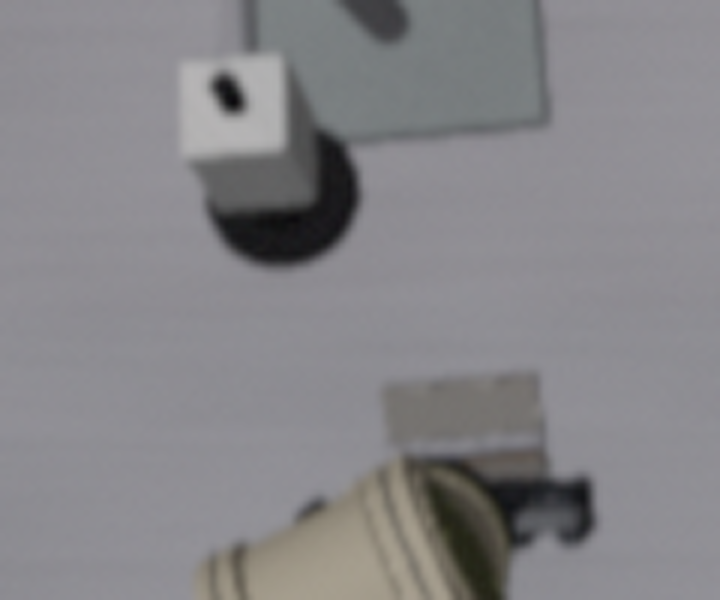

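```bash
cat > q22.py <<'E'
from pf import *; import pickle
k=lambda u,v:np.array([310+(u+.5)/8-.5,165+(v+.5)/7-.5]); kt=lambda u,v:np.array([190+(u+.5)/6-.5,200+(v+.5)/6-.5])
cs,o=pickle.load(open('s22.pkl','rb')); ct,_=pickle.load(open('t22.pkl','rb'))
S_=[((40,-40,8),k(210,424)),((40,40,8),k(299,325)),((4,40,68),k(160,206)),((-40,-40,8),k(46,429)),((-40,-40,0),k(38,440)),((40,-40,0),k(211,433))]
T_=[((40,40,8),kt(383,387)),((40,-40,8),kt(541,371)),((7,-37,11),kt(543,436))]
M=Ro.from_quat(o['ee_rot']).as_matrix();p=np.array(o['position'])
def r(a):
    R,x=pose(M,p,a[0],a[1:4]); R=R@Ro.from_euler('xz',a[8:10]).as_matrix()
    return np.concatenate([proj(cs,x+R@np.array(X)/1000)-q+a[4:6] for X,q in S_]+[proj(ct,x+R@np.array(X)/1000)-q+a[6:8] for X,q in T_]+[a[4:8],a[8:10]/.02,[a[3]/.002]])
s=least_squares(r,[-.37,.034,-.025,0,0,0,0,0,0,0],loss='soft_l1',f_scale=.7)
a=s.x; print('phi',np.degrees(a[0]).round(2),'t',a[1:4].round(4),'pix',a[4:8].round(2),'roll,yaw deg',np.degrees(a[8:]).round(2)); print(r(a)[:18].reshape(-1,2).round(2).tolist())
print('sd',np.sqrt(np.diag(np.linalg.inv(s.jac.T@s.jac)))[:4]*.4)
R,x=pose(M,p,a[0],a[1:4]);report(R,x); report(R@Ro.from_euler('xz',a[8:10]).as_matrix(),x)
E
python3 q22.py
```

```text
phi -16.73 t [ 0.0326 -0.0245 -0.0005] pix [-0.14 -0.04  0.43 -0.17] roll,yaw deg [-0.03  0.05]
[[-0.48, -0.2], [-0.08, -1.33], [0.77, 0.14], [-1.44, -0.12], [0.52, 0.41], [0.34, 0.68], [0.13, 0.03], [-0.23, 0.32], [-0.29, -0.16]]
sd [0.01956498 0.00193281 0.00123523 0.00079474]
tilt of piece (elev of wz want 75): 70.22 wz side deg 0.41 bead dir stand [-8.0e-04  1.0e+00 -7.3e-03] weld in stand mm [-44.3 -42.2 156.6]
tilt of piece (elev of wz want 75): 70.22 wz side deg 0.46 bead dir stand [-0.0013  1.     -0.0081] weld in stand mm [-44.3 -42.2 156.6]
```

```bash
cat > edge.py <<'E'
from pf import *; import pickle
def bottom(img,u0,u1,v0,v1):
    g=cv2.cvtColor(img,cv2.COLOR_BGR2GRAY).astype(float)
    out=[]
    for u in range(u0,u1+1):
        col=g[v0:v1+1,u]; i=int(np.argmin(col)); 
        # lower edge: half-level crossing between dark min and bench below
        b=np.median(g[v0+i+4:v0+i+9,u]); h=(col[i]+b)/2
        j=i
        while j+1<len(col) and col[j+1]<h: j+=1
        if j+1<len(col): out.append((u,v0+j+(h-col[j])/(col[j+1]-col[j])))
    return np.array(out)
def tiltfit(c,o,pts,t):
    # phi such that bottom edge (-y side, z=0) matches slope
    M=Ro.from_quat(o['ee_rot']).as_matrix();p=np.array(o['position'])
    k=np.polyfit(pts[:,0],pts[:,1],1)
    for _ in range(3):
        e=pts[:,1]-np.polyval(k,pts[:,0]); m=abs(e)<2*e.std()+.05; k=np.polyfit(pts[m,0],pts[m,1],1)
    print('slope',k[0].round(4),'rms',e[m].std().round(3),'n',m.sum())
    from scipy.optimize import brentq
    def f_(phi):
        R,x=pose(M,p,phi,t); a,b=[proj(c,x+R@np.array([s*.04,-.04,0])) for s in(-1,1)]
        return (b[1]-a[1])/(b[0]-a[0])-k[0]
    ph=brentq(f_,-.8,.3); R,x=pose(M,p,ph,t); print('phi',np.degrees(ph).round(2)); report(R,x)
    a,b=[proj(c,x+R@np.array([s*.04,-.04,0])) for s in(-1,1)]; print('ends pred',a.round(2),b.round(2),'line v at ends',np.polyval(k,[a[0],b[0]]).round(2))
    return ph
if __name__=='__main__':
    c,o=pickle.load(open('s22.pkl','rb'))
    q=bottom(c['img'],317,334,214,232); print(q.round(2).tolist())
    tiltfit(c,o,q,[.0335,-.0247,0])
    # control: fixture plate bottom edge, expected level
    c0=pickle.load(open('scene0.pkl','rb'))
E
python3 edge.py
python3 - <<'E'
import cv2,pickle
c,_=pickle.load(open('s22.pkl','rb'));cv2.imwrite('pics/s22b.png',cv2.resize(c['img'][185:235,310:352],None,fx=16,fy=12,interpolation=cv2.INTER_NEAREST))
E
```

```text
[[317.0, 216.98], [318.0, 217.08], [319.0, 227.91], [320.0, 227.87], [321.0, 220.75], [322.0, 222.97], [323.0, 227.49], [324.0, 227.6], [325.0, 227.69], [326.0, 227.59], [327.0, 227.33], [328.0, 227.33], [329.0, 227.38], [330.0, 227.43], [331.0, 227.18], [332.0, 226.95], [333.0, 227.0], [334.0, 226.97]]
slope 0.4001 rms 2.856 n 18
phi 11.32
tilt of piece (elev of wz want 75): 42.17 wz side deg 0.31 bead dir stand [-8.0e-04  1.0e+00 -7.3e-03] weld in stand mm [-38.1 -41.7 153.4]
ends pred [314.1  223.03] [337.49 232.39] line v at ends [221.08 230.44]
```

View pics/s22b.png

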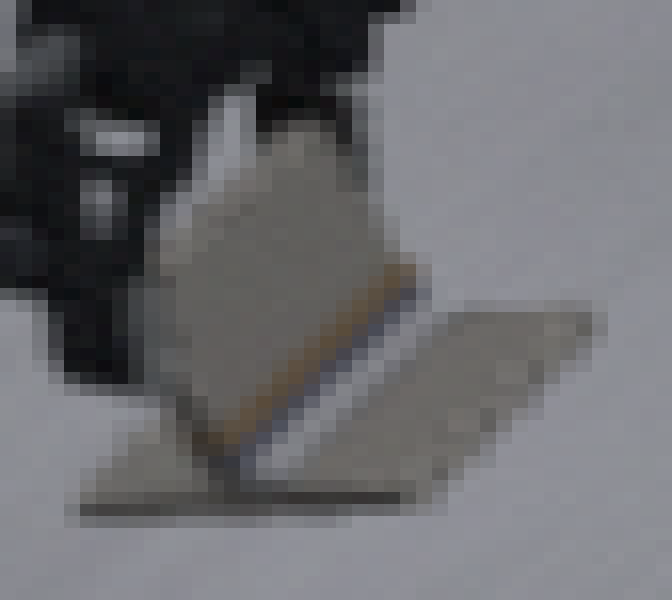

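```bash
sed -i 's/317,334,214,232/316,335,223,232/' edge.py
cat >> edge.py <<'E'
    tiltfit(c,o,q[3:],[.0345,-.025,0])
    from numpy import degrees
    # control: fixture near bottom edge in scene0 (z=0) from (-.17,-.075) to (.065,-.075)
    a,b=proj(c0,[*W0((-.17,-.075)),0]) if False else (None,None)
E
python3 edge.py
python3 - <<'E'
import sys; sys.path.insert(0,'.')
from edge import *
from fit import W
c=pickle.load(open('scene0.pkl','rb'))
a=proj(c,W(FX,(-.17,-.075,0)));b=proj(c,W(FX,(.065,-.075,0)));print(a,b,'pred slope',(b-a)[1]/(b-a)[0])
g=cv2.cvtColor(c['img'],cv2.COLOR_BGR2GRAY).astype(float);pts=[]
for u in range(int(a[0])+6,int(b[0])-6):
    v=a[1]+(u-a[0])*(b-a)[1]/(b-a)[0]; vs=np.arange(int(v)-4,int(v)+6); col=g[vs,u]; d=np.diff(col); i=int(np.argmax(d)); h=(col.max()+col[max(i-1,0)])/2
    pts.append((u,np.interp(h,[col[i],col[i+1]],[vs[i],vs[i+1]])))
pts=np.array(pts);k=np.polyfit(*pts.T,1);print('obs slope',k[0], 'offset at mid',np.polyval(k,(a+b)[0]/2)-(a+b)[1]/2)
E
```

```text
[[316.0, 227.94], [317.0, 227.96], [318.0, 227.97], [319.0, 227.91], [320.0, 227.87], [321.0, 227.76], [322.0, 227.69], [323.0, 227.49], [324.0, 227.6], [325.0, 227.69], [326.0, 227.59], [327.0, 227.33], [328.0, 227.33], [329.0, 227.38], [330.0, 227.43], [331.0, 227.18], [332.0, 226.95], [333.0, 227.0], [334.0, 226.97], [335.0, 226.97]]
slope -0.0578 rms 0.094 n 20
phi -18.12
tilt of piece (elev of wz want 75): 71.6 wz side deg 0.41 bead dir stand [-8.0e-04  1.0e+00 -7.3e-03] weld in stand mm [-44.3 -41.6 155.8]
ends pred [315.28 228.27] [336.47 227.05] line v at ends [228.09 226.87]
slope -0.0607 rms 0.096 n 17
phi -18.3
tilt of piece (elev of wz want 75): 71.79 wz side deg 0.41 bead dir stand [-8.0e-04  1.0e+00 -7.3e-03] weld in stand mm [-43.9 -41.6 154.8]
ends pred [315.42 228.58] [336.57 227.3 ] line v at ends [228.12 226.84]
[207.41726963 345.8247315 ] [280.86707261 380.59064444] pred slope 0.4733288793924457
obs slope 0.4711177311247921 offset at mid -0.4469023182656997
```

Call:
{"api": "play_rows", "payload": {
  "increments": "0.015 0.002 0 0; 0.02 0.003 0 0; 0.02 0.003 0 0; 0.02 0.003 0 0; 0.015 0.002 0 0; 0.01 0.002 0 0; 0 0 0 0"
}}

```text
clock: 21.7
position: [0.4974, 0.1784, 0.0632]
ee_rot: [0.554, -0.446, -0.479, -0.514]
ft_force: [0.1, -0.3, -6.3]
grip_width: 0.902
```

```bash
python3 -c "
from pf import *
where(ST); P=(np.radians(-18.2),[.0335,-.0247,0]);plan(*P);low(*P)
"
```

```text
t 21.7 loc [-0.0764 -0.0438  0.0632] zaz 94.12 want 94.1 toolx [ 0.143 -0.002 -0.99 ] w 0.902 F [ 0.1 -0.3 -6.3] q [-0.93  0.23  0.51  2.04 -0.07  0.77  1.24]
tilt of piece (elev of wz want 75): 71.41 wz side deg 0.66 bead dir stand [-3.000e-04  9.999e-01 -1.200e-02] weld in stand mm [-45.8 -44.   46.5]
tool move to goal mm [-106.3  -61.7   42.6]
low corners z mm [np.float64(15.3), np.float64(16.2), np.float64(50.9), np.float64(51.8)]
```

Call:
{"api": "play_rows", "payload": {
  "increments": "0.008 0.001 0 0; 0.005 0.001 0 0; 0.003 0.003 0 0; 0.002 0.006 0 0; 0.002 0.007 0 0; 0.002 0.007 0 0"
}}

```text
clock: 22.3
position: [0.4935, 0.1789, 0.0496]
ee_rot: [0.558, -0.435, -0.471, -0.527]
ft_force: [6.3, -2.1, 6.8]
grip_width: 0.904
```

```bash
python3 -c "
from pf import *
where(ST); P=(np.radians(-18.2),[.0335,-.0247,0]);plan(*P);low(*P)
"
```

```text
t 22.3 loc [-0.0803 -0.043   0.0496] zaz 93.86 want 94.1 toolx [ 0.177  0.011 -0.984] w 0.904 F [ 6.3 -2.1  6.8] q [-0.95  0.22  0.51  2.09 -0.06  0.69  1.22]
tilt of piece (elev of wz want 75): 73.41 wz side deg 0.01 bead dir stand [ 0.0042  1.     -0.0014] weld in stand mm [-49.1 -43.2  34. ]
tool move to goal mm [-115.4  -70.5   43.2]
low corners z mm [np.float64(1.9), np.float64(2.0), np.float64(39.9), np.float64(40.1)]
```

Call:
{"api": "play_rows", "payload": {
  "increments": "-0.006 -0.001 0 -0.004; -0.012 0 0 0; -0.014 0 0 0; -0.015 0 0 0; -0.015 0 0 0; -0.015 0 0 0; -0.015 0 0 0; -0.012 0 0 0; -0.006 0 0 0; 0 0 0 0; 0 0 0 0"
}}

```text
clock: 23.4
position: [0.4711, 0.1766, 0.1673]
ee_rot: [0.558, -0.436, -0.473, -0.525]
ft_force: [-0.2, -0.5, -7.2]
grip_width: 0.9
```

Run:
```python
from pf import *; import pickle
where(ST); P=(np.radians(-19.2),[.0335,-.0247,0]);plan(*P)
c=camera('scene');o=get_obs();pickle.dump((c,o),open('s23.pkl','wb'))
M=Ro.from_quat(o['ee_rot']).as_matrix();R,x=pose(M,np.array(o['position']),*P)
print([proj(c,x+R@np.array([s*.04,-.04,0])).round(1) for s in(-1,1)])
a=proj(c,x).astype(int); print(a); cv2.imwrite('pics/s23.png',cv2.resize(c['img'][a[1]-45:a[1]+25,a[0]-35:a[0]+35],None,fx=9,fy=8,interpolation=cv2.INTER_CUBIC))
```

```text
t 23.4 loc [-0.1028 -0.0437  0.1673] zaz 94.04 want 94.1 toolx [ 0.173  0.011 -0.985] w 0.9 F [-0.2 -0.5 -7.2] q [-1.01 -0.02  0.51  2.03  0.1   0.97  1.09]
tilt of piece (elev of wz want 75): 74.17 wz side deg 0.05 bead dir stand [ 0.0011  1.     -0.0012] weld in stand mm [-71.9 -43.8 151.6]
tool move to goal mm [  4.1 -72.2  43.8]
[array([307.5, 227.4]), array([327.8, 225.3])]
[323 218]
```

View pics/s23.png

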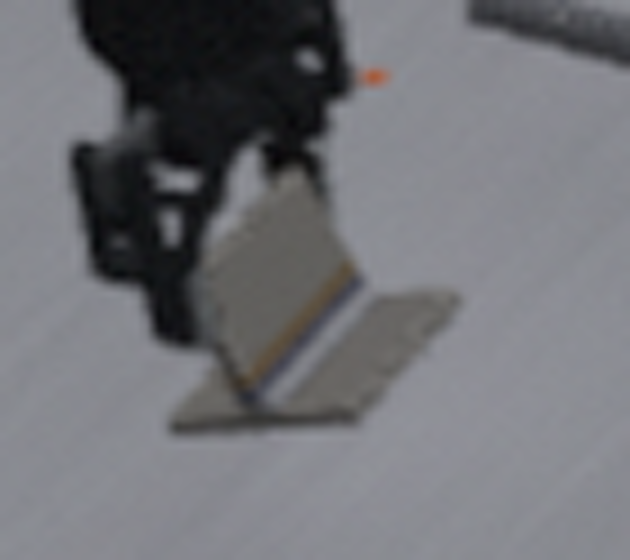

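Run:
```python
from edge import *
c,o=pickle.load(open('s23.pkl','rb'))
q=bottom(c['img'],309,326,222,232); print(q.round(2).tolist())
tiltfit(c,o,q,[.0335,-.0247,0]); tiltfit(c,o,q[2:-1],[.0335,-.0247,0])
```

```text
[[309.0, 226.93], [310.0, 226.86], [311.0, 226.8], [312.0, 226.76], [313.0, 226.77], [314.0, 226.51], [315.0, 226.2], [316.0, 226.41], [317.0, 226.28], [318.0, 226.03], [319.0, 226.05], [320.0, 226.03], [321.0, 225.93], [322.0, 225.87], [323.0, 225.87], [324.0, 225.81], [325.0, 225.75], [326.0, 225.83]]
slope -0.0747 rms 0.108 n 18
phi -17.59
tilt of piece (elev of wz want 75): 72.55 wz side deg 0.06 bead dir stand [ 0.0013  1.     -0.0015] weld in stand mm [-71.5 -43.8 151.4]
ends pred [307.35 227.11] [327.91 225.58] line v at ends [227.02 225.48]
slope -0.0783 rms 0.101 n 15
phi -17.78
tilt of piece (elev of wz want 75): 72.75 wz side deg 0.06 bead dir stand [ 0.0013  1.     -0.0015] weld in stand mm [-71.6 -43.8 151.4]
ends pred [307.37 227.15] [327.89 225.54] line v at ends [227.04 225.43]
```

Call:
{"api": "play_rows", "payload": {
  "increments": "0.015 0 0 0; 0.02 -0.003 0 0; 0.02 -0.004 0 0; 0.02 -0.004 0 0; 0.015 -0.003 0 0; 0.01 0 0 0; 0 0 0 0"
}}

```text
clock: 24.15
position: [0.5014, 0.1774, 0.0637]
ee_rot: [0.558, -0.438, -0.473, -0.522]
ft_force: [-0.2, -0.2, -6.8]
grip_width: 0.9
```

```bash
python3 -c "
from pf import *
where(ST); P=(np.radians(-17.8),[.0335,-.0247,0]);plan(*P);low(*P)
"
```

```text
t 24.15 loc [-0.0725 -0.045   0.0637] zaz 94.06 want 94.1 toolx [ 0.168  0.006 -0.986] w 0.9 F [-0.2 -0.2 -6.8] q [-0.95  0.22  0.53  2.06 -0.06  0.74  1.24]
tilt of piece (elev of wz want 75): 72.48 wz side deg 0.31 bead dir stand [ 8.0e-04  1.0e+00 -5.9e-03] weld in stand mm [-41.4 -45.1  47.9]
tool move to goal mm [-103.8  -59.7   44.5]
low corners z mm [np.float64(16.2), np.float64(16.6), np.float64(53.1), np.float64(53.6)]
```

Call:
{"api": "play_rows", "payload": {
  "increments": "0.008 0.001 0 0; 0.005 0.001 0 0; 0.004 0.003 0 0; 0.002 0.006 0 0; 0.002 0.007 0 0; 0.002 0.007 0 0; 0.002 0.007 0 0"
}}

```text
clock: 24.85
position: [0.4959, 0.1782, 0.0498]
ee_rot: [0.563, -0.423, -0.464, -0.538]
ft_force: [6.3, -2.3, 8.6]
grip_width: 0.902
```

```bash
python3 -c "
from pf import *
where(ST); P=(np.radians(-17.8),[.0335,-.0247,0]);plan(*P);low(*P)
"
```

```text
t 24.85 loc [-0.0779 -0.0438  0.0498] zaz 93.84 want 94.1 toolx [ 0.211  0.022 -0.977] w 0.902 F [ 6.3 -2.3  8.6] q [-0.97  0.2   0.53  2.12 -0.05  0.65  1.21]
tilt of piece (elev of wz want 75): 75.05 wz side deg -0.52 bead dir stand [0.0046 1.     0.0082] weld in stand mm [-46.1 -43.8  35.3]
tool move to goal mm [-111.8  -71.2   45.1]
low corners z mm [np.float64(2.6), np.float64(1.9), np.float64(42.6), np.float64(42.0)]
```

Call:
{"api": "play_rows", "payload": {
  "increments": "-0.006 -0.001 0 -0.004; -0.012 0 0 0; -0.014 0 0 0; -0.015 0 0 0; -0.015 0 0 0; -0.015 0 0 0; -0.013 0 0 0; -0.008 0 0 0; -0.004 0 0 0; 0 0 0 0; 0 0 0 0"
}}

```text
clock: 25.95
position: [0.4705, 0.1747, 0.1573]
ee_rot: [0.562, -0.424, -0.466, -0.536]
ft_force: [-1.0, 0.3, -6.8]
grip_width: 0.907
```

```bash
cat > look.py <<'E'
import sys
from edge import *
phi=float(sys.argv[1]);name=sys.argv[2]
where(ST);t=[.0335,-.0247,0];plan(np.radians(phi),t)
c=camera('scene');o=get_obs();pickle.dump((c,o),open(name+'.pkl','wb'))
M=Ro.from_quat(o['ee_rot']).as_matrix();R,x=pose(M,np.array(o['position']),np.radians(phi),t)
a,b=[proj(c,x+R@np.array([s*.04,-.04,0])) for s in(-1,1)]
vm=int((a+b)[1]/2)
q=bottom(c['img'],int(a[0])+2,int(b[0])-1,vm-4,vm+6);print(q[:,1].round(2).tolist()); tiltfit(c,o,q,t); tiltfit(c,o,q[2:-1],t)
w=proj(c,x).astype(int);cv2.imwrite('pics/'+name+'.png',cv2.resize(c['img'][w[1]-60:w[1]+25,w[0]-40:w[0]+50],None,fx=8,fy=7,interpolation=cv2.INTER_CUBIC))
E
python3 look.py -17.8 s24
```

```text
t 25.95 loc [-0.1035 -0.0455  0.1573] zaz 94.01 want 94.1 toolx [ 0.206  0.023 -0.978] w 0.907 F [-1.   0.3 -6.8] q [-1.03 -0.04  0.53  2.07  0.13  0.91  1.07]
tilt of piece (elev of wz want 75): 74.75 wz side deg -0.48 bead dir stand [0.0015 1.     0.0083] weld in stand mm [-71.8 -45.4 142.7]
tool move to goal mm [ -1.7 -73.7  45.6]
[229.74, 229.52, 229.28, 229.44, 229.24, 226.9, 228.76, 228.99, 228.86, 228.73, 228.71, 228.67, 228.5, 228.39, 228.23, 227.98, 228.07, 228.17]
slope -0.0952 rms 0.115 n 17
phi -17.1
tilt of piece (elev of wz want 75): 74.04 wz side deg -0.46 bead dir stand [0.0015 1.     0.008 ] weld in stand mm [-71.7 -45.4 142.5]
ends pred [307.37 229.84] [327.52 227.92] line v at ends [229.76 227.85]
slope -0.0954 rms 0.109 n 14
phi -17.11
tilt of piece (elev of wz want 75): 74.05 wz side deg -0.46 bead dir stand [0.0015 1.     0.008 ] weld in stand mm [-71.7 -45.4 142.5]
ends pred [307.38 229.84] [327.51 227.92] line v at ends [229.74 227.82]
```

Call:
{"api": "play_rows", "payload": {
  "increments": "0 -0.004 0.01 0; 0 -0.006 0.01 0; 0 -0.006 0.01 0; 0 -0.006 0.01 0; 0 -0.006 0.004 0; 0 -0.006 0 0; 0 -0.006 0 0; 0 -0.006 0 0; 0 -0.005 0 0; 0 0 0 0; 0 0 0 0"
}}

```text
clock: 27.1
position: [0.5215, 0.2261, 0.1668]
ee_rot: [0.563, -0.425, -0.466, -0.534]
ft_force: [0.1, 0.0, -5.6]
grip_width: 0.901
```

```bash
python3 look.py -17.1 s25
```

```text
t 27.1 loc [-0.049   0.0022  0.1668] zaz 94.02 want 94.1 toolx [ 0.204  0.019 -0.979] w 0.901 F [ 0.1  0.  -5.6] q [-1.03  0.13  0.53  1.9   0.02  0.94  1.12]
tilt of piece (elev of wz want 75): 73.92 wz side deg -0.28 bead dir stand [0.0015 1.     0.0047] weld in stand mm [-17.2   2.2 152.1]
tool move to goal mm [ -4.3 -18.4  -2.1]
[223.98, 223.86, 223.78, 223.74, 223.71, 223.51, 223.36, 223.16, 222.96, 222.97, 222.93, 222.87, 222.78, 222.71, 222.55, 222.33, 222.19, 222.01, 222.15]
slope -0.109 rms 0.086 n 19
phi -17.58
tilt of piece (elev of wz want 75): 74.42 wz side deg -0.29 bead dir stand [0.0014 1.     0.0048] weld in stand mm [-17.2   2.2 152.1]
ends pred [329.96 224.11] [350.72 221.85] line v at ends [224.12 221.86]
slope -0.1137 rms 0.086 n 16
phi -17.84
tilt of piece (elev of wz want 75): 74.67 wz side deg -0.29 bead dir stand [0.0014 1.     0.0048] weld in stand mm [-17.3   2.2 152.1]
ends pred [329.98 224.16] [350.7 221.8] line v at ends [224.17 221.81]
```

View pics/s25.png

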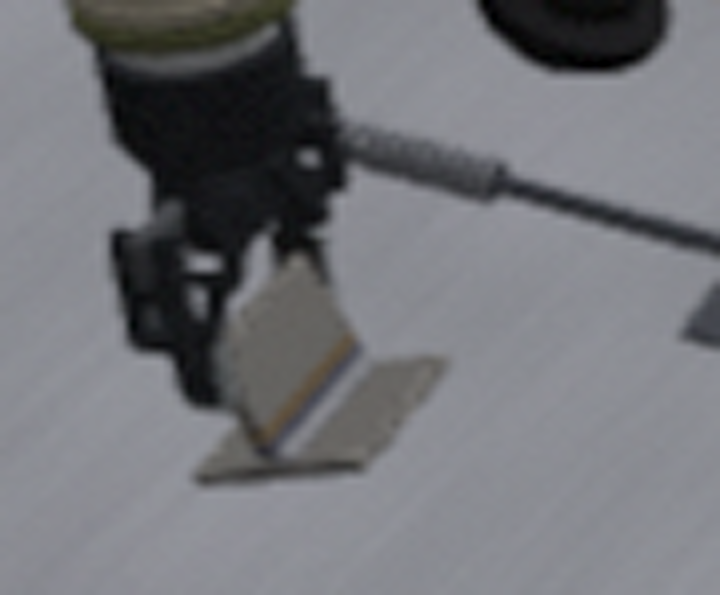

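Call:
{"api": "play_rows", "payload": {
  "increments": "-0.001 -0.006 -0.001 0; -0.001 -0.006 -0.001 0; -0.001 -0.004 0 0; 0 0 0 0; 0 0 0 0"
}}

```text
clock: 27.65
position: [0.5378, 0.225, 0.1738]
ee_rot: [0.563, -0.425, -0.466, -0.534]
ft_force: [0.1, -0.7, -7.1]
grip_width: 0.901
```

```bash
python3 look.py -17.4 s26
python3 - <<'E'
from h import *; import pickle
c=camera('top');cv2.imwrite('pics/t26.png',cv2.resize(c['img'][170:290,180:320],None,fx=5.5,fy=5,interpolation=cv2.INTER_CUBIC))
pickle.dump((c,get_obs()),open('t26.pkl','wb'))
E
```

```text
t 27.65 loc [-3.280e-02 -1.000e-04  1.738e-01] zaz 94.03 want 94.1 toolx [ 0.204  0.019 -0.979] w 0.901 F [ 0.1 -0.7 -7.1] q [-1.01  0.16  0.54  1.86 -0.    0.95  1.15]
tilt of piece (elev of wz want 75): 74.23 wz side deg -0.31 bead dir stand [0.0013 1.     0.0052] weld in stand mm [-1.000e+00 -1.000e-01  1.591e+02]
tool move to goal mm [-0.7 -1.2  0.1]
[224.22, 224.02, 223.99, 223.98, 223.95, 223.75, 223.49, 223.6, 223.48, 223.31, 223.23, 223.0, 223.01, 223.0, 222.96, 222.89, 222.69, 222.74, 222.84]
slope -0.086 rms 0.1 n 19
phi -16.39
tilt of piece (elev of wz want 75): 73.23 wz side deg -0.31 bead dir stand [0.0012 1.     0.0052] weld in stand mm [-8.000e-01 -1.000e-01  1.591e+02]
ends pred [334.22 224.33] [355.51 222.5 ] line v at ends [224.3  222.47]
slope -0.0913 rms 0.084 n 16
phi -16.68
tilt of piece (elev of wz want 75): 73.52 wz side deg -0.31 bead dir stand [0.0012 1.     0.0052] weld in stand mm [-9.000e-01 -1.000e-01  1.591e+02]
ends pred [334.24 224.38] [355.48 222.44] line v at ends [224.34 222.41]
```

View pics/t26.png

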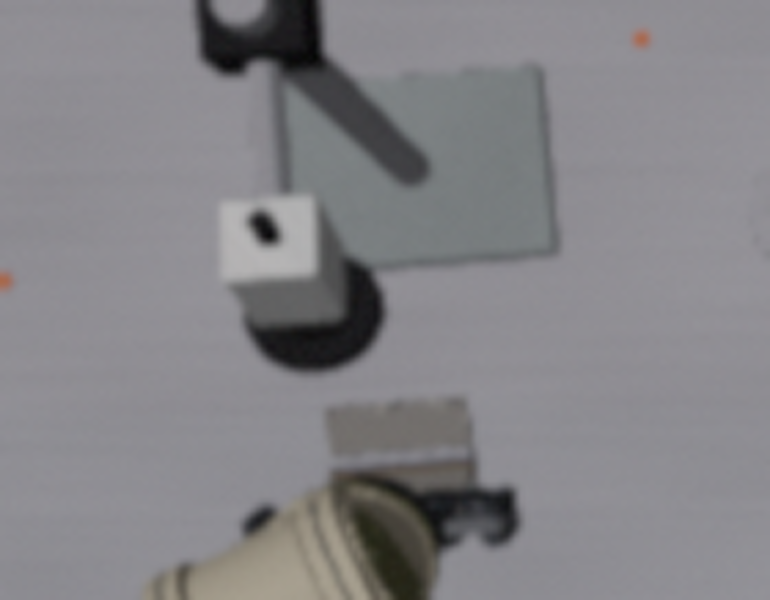

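View pics/s26.png

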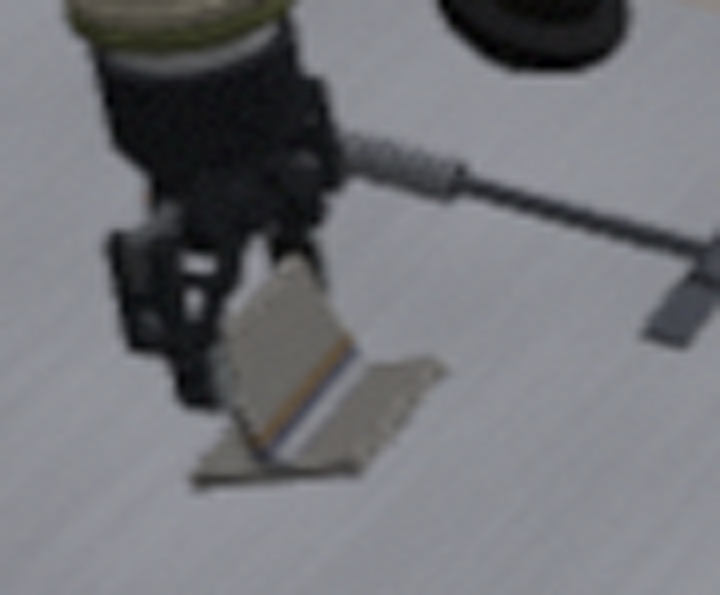

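Run:
```python
from pf import *; import pickle
ct,o=pickle.load(open('t26.pkl','rb')); cs,_=pickle.load(open('s26.pkl','rb'))
M=Ro.from_quat(o['ee_rot']).as_matrix();R,x=pose(M,np.array(o['position']),np.radians(-17.1),[.0335,-.0247,0])
for X,q in (((40,40,8),(326,407)),((40,-40,8),(466,399)),((7,-37,11),(474,459))):
    print(X,((proj(ct,x+R@np.array(X)/1000)-[180,170]+.5)*[5.5,5]-.5).round(1),q)
w=proj(cs,x).astype(int); w=proj(pickle.load(open('s26.pkl','rb'))[0],x); print(w)
# scene crop used offset int(proj with phi -17.4)
R2,x2=pose(M,np.array(o['position']),np.radians(-17.4),[.0335,-.0247,0]); a=proj(cs,x2).astype(int)
for X,q in (((40,40,8),(447,368)),((40,-40,8),(360,464)),((-40,-40,0),(195,489)),((4,40,68),(300,255))):
    print(X,((proj(cs,x+R@np.array(X)/1000)-[a[0]-40,a[1]-60]+.5)*[8,7]-.5).round(1),q)
where(ST)
```

```text
(40, 40, 8) [322.4 410. ] (326, 407)
(40, -40, 8) [465.5 398.5] (466, 399)
(7, -37, 11) [467.4 449.5] (474, 459)
[350.25264089 215.75373486]
(40, 40, 8) [445.7 352.7] (447, 368)
(40, -40, 8) [358.4 459.5] (360, 464)
(-40, -40, 0) [197.4 489.1] (195, 489)
(4, 40, 68) [308.5 250.1] (300, 255)
t 27.75 loc [-3.300e-02 -1.000e-04  1.738e-01] zaz 94.04 want 94.1 toolx [ 0.204  0.02  -0.979] w 0.904 F [-0.5  0.1 -6.7] q [-1.01  0.15  0.54  1.86 -0.    0.95  1.15]
```

Run:
```python
from pf import *; import pickle
ct,o=pickle.load(open('t26.pkl','rb')); cs,_=pickle.load(open('s26.pkl','rb'))
M=Ro.from_quat(o['ee_rot']).as_matrix();R,x=pose(M,np.array(o['position']),np.radians(-17.1),[.0335,-.0247,0])
def draw(c,x0,y0,w,h,s,n):
    im=cv2.resize(c['img'][y0:y0+h,x0:x0+w],None,fx=s,fy=s,interpolation=cv2.INTER_CUBIC)
    for X in ((40,40,8),(40,-40,8),(40,-40,0),(7,-37,11),(7,37,11),(-40,-40,0),(4,40,68),(4,-40,68)):
        p=(proj(c,x+R@np.array(X)/1000)-[x0,y0]+.5)*s-.5; cv2.circle(im,tuple(int(v) for v in p),4,(0,0,255),1)
    cv2.imwrite(n,im)
draw(ct,230,240,48,40,14,'pics/td.png'); draw(cs,320,180,50,50,11,'pics/sd.png')
```

```text
(no output)
```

View pics/td.png

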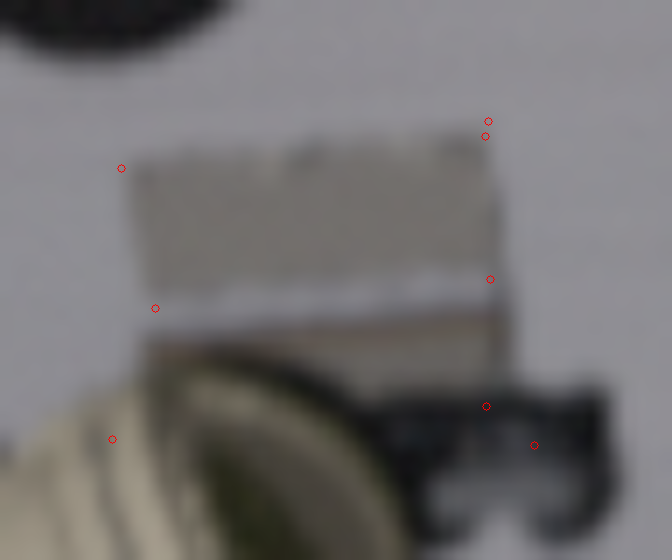

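View pics/sd.png

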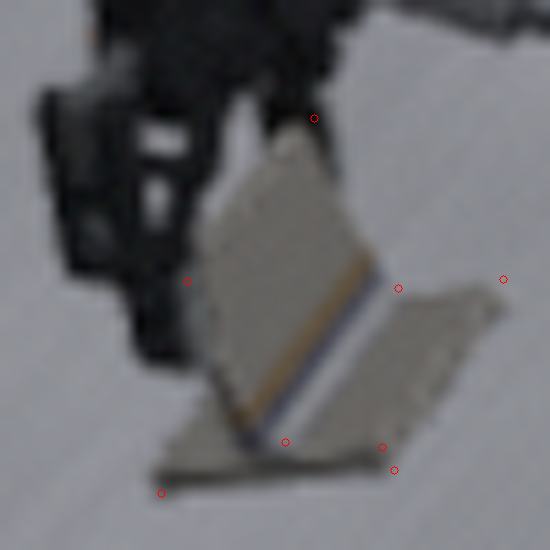

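Call:
{"api": "play_rows", "payload": {
  "increments": "0 -0.003 0 0; 0 0 0 0; 0 0 0 0; 0 0 0 0"
}}

```text
clock: 28.15
position: [0.5404, 0.2254, 0.1742]
ee_rot: [0.563, -0.425, -0.466, -0.534]
ft_force: [-0.6, 1.1, -6.6]
grip_width: 0.897
```

```bash
python3 look.py -17.2 s27
python3 - <<'E'
from h import *
for n in('top','scene'):
    c=camera(n); cv2.imwrite(f'pics/f_{n}.png',c['img'])
where(ST)
E
```

```text
t 28.15 loc [-3.020e-02  1.000e-04  1.742e-01] zaz 94.07 want 94.1 toolx [ 0.204  0.02  -0.979] w 0.897 F [-0.6  1.1 -6.6] q [-1.01  0.16  0.54  1.86 -0.01  0.96  1.16]
tilt of piece (elev of wz want 75): 74.0 wz side deg -0.3 bead dir stand [6.0e-04 1.0e+00 5.2e-03] weld in stand mm [1.700e+00 1.000e-01 1.595e+02]
tool move to goal mm [-0.9  1.5 -0.1]
[224.55, 224.23, 224.01, 223.98, 223.94, 223.72, 223.61, 223.57, 223.6, 223.49, 223.35, 223.23, 223.03, 223.01, 222.93, 222.94, 222.86, 222.8, 223.1]
slope -0.0944 rms 0.093 n 18
phi -16.89
tilt of piece (elev of wz want 75): 73.69 wz side deg -0.3 bead dir stand [6.0e-04 1.0e+00 5.2e-03] weld in stand mm [  1.7   0.2 159.5]
ends pred [335.05 224.55] [356.3  222.54] line v at ends [224.48 222.47]
slope -0.0866 rms 0.063 n 16
phi -16.46
tilt of piece (elev of wz want 75): 73.26 wz side deg -0.3 bead dir stand [6.0e-04 1.0e+00 5.2e-03] weld in stand mm [  1.8   0.2 159.5]
ends pred [335.01 224.47] [356.34 222.62] line v at ends [224.37 222.53]
t 28.3 loc [-3.020e-02  1.000e-04  1.742e-01] zaz 94.07 want 94.1 toolx [ 0.204  0.02  -0.979] w 0.899 F [-0.1 -1.  -6.9] q [-1.01  0.16  0.54  1.86 -0.01  0.96  1.16]
```

View pics/f_scene.png

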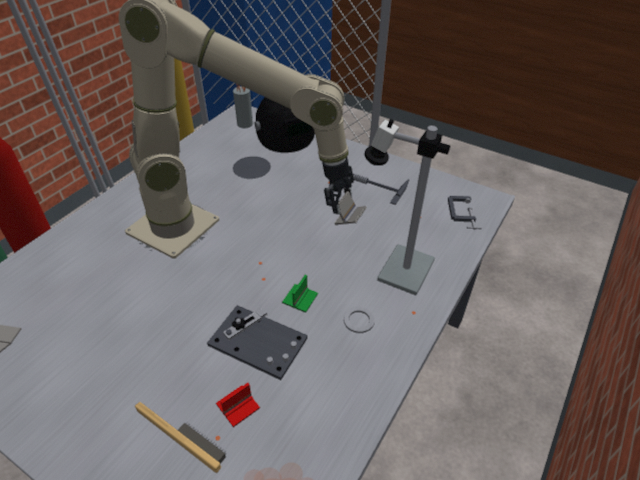

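View pics/f_top.png

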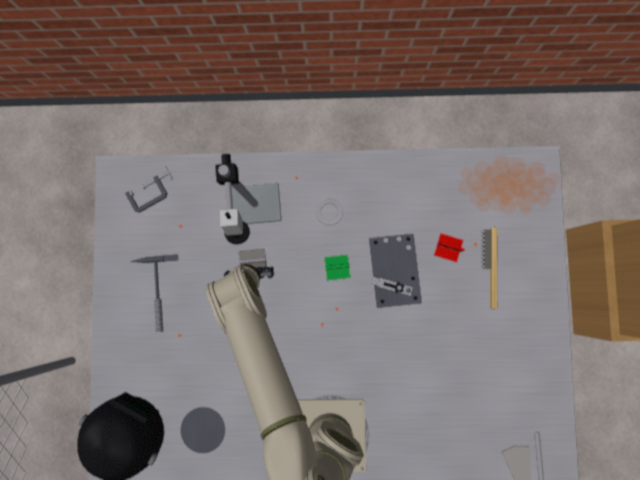

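```bash
python3 -c "
from h import *
print(workorder.hand_in()); where(ST)"
```

```text
the job is handed in; nothing more can be done
None
the job is handed in; nothing more can be done
```

I swung the strap clear, lifted the bare-steel test piece out by the ends of its upright, and handed in holding it still in front of the lens. The clock was at about 28.3 s of the 51 s allowed, and hand-in gave no verdict.

The tool could only turn about its own finger axis, so the tilt had to come from elsewhere. I pushed the base edge against the fixture pins to turn the piece in the grip. I then pressed and dragged its edge lightly on the bare bench to level the bead and add tilt.

**Last checks before hand-in:**

| Check | Result | Target |
|---|---|---|
| Middle of the bead, from arm readings and the fitted grip | About 2 mm from the inspection point | On the point |
| Same position, from the overlay check in both camera pictures | Piece seemed 2–3 mm nearer the robot, so I moved it 3 mm outward on that evidence | On the point |
| Bead level and square to the picture | Within about 0.3° | Level |
| Corner bisector above level | About 73.5–74° (individual readings 73.3° to 74.7°) | 75° |

- **Disagreements:** the two position checks differ by 2–3 mm. The tilt is about 1° short, and I left it there.
- **Holding:** the grip is at 120 N and no slip was seen.
- **Strap and other objects:** the strap stands at about 1.3 rad by eye. The other objects looked to be where they started in the final pictures.
- **Forces:** the highest wrist force I read was about 34 N, at the end of a move during the bench press. I only read forces at the end of each move, so brief peaks would not show.

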